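# Load the shaker mill behind its drop guard

## Robot

A 7-joint arm with a two-finger parallel gripper is mounted at the origin on a cart in front of the work surface, level with it; the furniture and walls round the work are solid. World frame = base frame: x ahead of the robot, y to its left, z up, the work surface at z = 0. Lengths are in m, angles in rad, forces in N, time in s.
With the tool pointing down it reaches from about 0.4 to 0.85 m from the base axis. Payload 10.4 kg.
Tool frame: the origin (TCP) lies on the centre line of the jaws, within the pads' length; the fingertips stand 17 mm ahead of it and the grasp point (between the pads) lies 2 mm behind it; y points along the fingers, x is the direction in which the jaws open and shut, and the axes are right-handed (so a half turn about y gives the same grasp; the last joint's range is limited). The gripper opens to 85 mm and grips with 20 to 120 N. Pads are 22 mm wide; open, the fingers measure 114 mm over their backs; the gripper's body (76 mm by 85 mm) begins 54 mm behind the grasp point. The pads swing forward as they close: fully open they stand 13 mm farther back than shut.
Start: joints at [1.278, 0.332, -0.065, 1.46, 0.022, 1.35, -0.088], TCP at [0.167, -0.602, 0.248] pointing down, gripper open.
Joint ranges: [-2.6, 2.6], [-0.5, 2.12], [-1.47, 1.34], [0.16, 2.42], [-1.27, 4.41], [0.06, 2.06], [-2.6, 2.6]. Speed limits (rad/s): [2.22, 2.22, 2.79, 2.79, 3.14, 3.14, 3.14].

## Interface

Orientations are given as a rotation vector (axis times angle).
In Python, from workcell import ctrl, optics, recognise, trace, spot_point gives the robot as it stands.
- The arm moves only by the shell command python3 -m handwheel 'ROWS' [FORCE]. ROWS is JSON, a list of rows, each an object with "grip": the opening, from 0 (shut) to 1 (fully open); "travel": the shift along the tool's x, y, z in cm, a list of three; "twist": the turn about the tool's y in rad. A call has 1 to 10 rows; each row shifts and turns the commanded pose from where the row before left it, along the tool's axes as they then stand; what a row does not reach is not made up. A row lasts 1/10 s, in which the tool goes at most 50 mm and 8.59 degrees, less where a joint would pass 70% of its speed; a pose out of reach is approached as far as the arm can. A call is refused whole if a number of a shift passes 5 or a number of a turn 0.15, either way. A call with a gripper value outside its range is refused whole. The fingers move at their own pace and stop on an object; FORCE is the grip in N (left out, the last holds). Time passes only in rows, so rows that do not move let the fingers close. It gives the time, the measured TCP pose, the force and the opening at its end, in the units of the state.
- ctrl.sense(): the state, without advancing time (a new reading comes with each control period).
- optics.capture(name): name is "side" or "top"; returns a dict with "color" (480x640x3 uint8, red, green, blue), "depth" (480x640 float32, m along the optical axis (not along the pixel's ray), 0 where there is no reading), "camera_matrix" (3x3 intrinsics, pixels), "R" (3x3) and "t" (3): a world point X has camera coordinates R X + t. Camera axes: x right, y down, z forward; pixel columns grow to the right and rows downward; lengths in m; the calibration is good to about 2 mm. A picture is of the moment at which its call begins.
- ctrl.sign_off(): hands the job in, once; it reports no verdict.
Trained networks look in a picture, given as the dict that the camera call returned (one of the last four; its "shot" number tells which), for a name from the list of things; names that differ only in an ending like _2 or _b are one class to them, and where a whole thing is asked for, a point or a joint stands for the part that bears it (a point fixed in the world has none). Each returns a list of dicts, best first, with "p" (0 to 1); they miss things now and then, are a little off and sometimes report something else, mostly with a low value. They report only what shows in the picture. A call takes as long as a camera call. They do not tell look-alikes from the thing itself.
- recognise(name, picture): "bbox" ([centre column, centre row, width, height] in pixels, round what is visible of it).
- trace(name, picture): "pixels" (480x640 bool, what is visible of it) and "bbox" ([centre column, centre row, width, height] in pixels, round what is visible of it).
- spot_point(name, picture): "at" ([row, column] in pixels: a listed point, or the origin of a listed thing).
The state is a dict: "clock": time; "joint_pos": joint angles; "qvel": joint speeds; "effort": joint torques, N m; "position": TCP position; "eef_rot": TCP orientation; "ft_force": force on the tool from outside, world axes, zero at the start; "ft_torque": the same for the moment, N m; "finger_gap": finger opening in m.
Only numpy, scipy, OpenCV 4.12 (cv2) and the standard library are available. Lean on these libraries where they do the work, as an engineer would, in place of code of your own. Each camera call takes 0.05 s, during which the arm holds its last target. There are 200 camera calls.

## Task

Get the shaker mill ready for its cleaning run with every pot that stands on the worktop: lift the drop guard and hook the side notch of its slotted bar on the stud so that it stays up by itself, pull the sample slide fully out, stand each pot in a nest of its own and set a cover on it so that it sits seated and level. Then push the slide fully home, swing the lever on the head over to bring the presser foot down on the covers, and unhook the guard and let it right down. A cover may be left over; leave the tweezers, brush and vial lying around alone.

Things in the scene. Friction and masses are not known exactly. Their poses are not given: they have to be found in the camera images.
- mill: white bench shaker mill, fixed, 260 deep x 276 wide x 214 high; origin on the worktop under the middle of the guard plane; x to its back, y to its left, z up: the mill frame. Base top z 22. Guard posts 24 x 34 at x 0, y +-121, to z 202, tie bar over them (x -4 to 8) to z 214. Head x 18 to 130, z 105 to 150, full width. In front of the guard only the slide and the hold-up bar
- guard (a joint): height (m) of the drop guard, a clear panel 204 wide, 92 high, 10 thick, at mill x 0: 0 = down (lower edge 34.5 above the worktop), most 0.076. Unless held or hooked it sinks by its weight (4 N with its bar). Down, it blocks slide and pots. Hooked, it rests at about 0.054
- hold_bar: slotted steel bar, 5 thick, in front of the right-hand post, pivoted on the guard's foot and rising with it. Origin: pivot, at mill (-26, -121, 50 + guard height). z up along the bar, x as the mill's. Tips about x: 0 upright, positive = top to the right (mill -y), to 0.34 rad, slight friction. Its slot, 11 wide on bar y 0, runs from 62 to 150 up the bar; the fixed stud always runs in it
- bar_pocket (a point): roof of the bar's side pocket, 88 up the bar, at bar y 16. The pocket (bar y 10.5 to 21.5) lies left of the slot, behind a web 5 thick that ends 80 up the bar; the passage from slot to pocket is from 62 to 80. To hook: lift the guard to 0.068, tip the bar 0.225 rad right so that the stud passes under the web, let down 14 mm until this roof hangs on the stud (bar at 0.19 rad). Unhook in reverse
- bar_knob (a point): centre of the black ball knob, 25 across, on top of the hold-up bar, 190 up the bar from its pivot, stem 10 thick: take the bar and lift the guard here (240 above the worktop when down, 308 lifted). It can turn in jaws that close along mill x
- stud_pin (a point): the fixed stud, 8 across, along mill x, on the front of the right-hand post at mill (-26, -121, 190); the bar hangs on it
- slide (a joint): how far (m) the sample slide is pulled out towards the robot (mill -x): 0 = home, 0.130 = fully out; about 1.5 N of friction, stays where left
- slide_knob (a point): centre of the black ball knob, 23 across, on an upright 10 mm post at the end of the slide's tongue, 63 above the worktop, at mill x -60 (home) to -190 (out), y 0; take it from above, jaws best closing along mill y so that the gripper clears the guard, and pull or push along mill x
- nest_0 (a point): middle of the floor (32 above the worktop) of the left nest of the slide. Each nest is 57 x 57 inside walls 5 thick and 5 high; nests lie 62 apart along mill y, 106 behind the slide knob. Axes as the mill's. With the slide out they lie 84 in front of the guard plane, free from above
- nest_1 (a point): the same for the middle nest
- nest_2 (a point): the same for the right nest
- foot_lever (a joint): angle (rad) of the small pivot lever on the head: 0 = leaning left (mill +y), presser foot up; 0.6 = upright; 1.2 = leaning right, foot down, its sprung pad bearing lightly on the covers. It turns about mill x, pivot at mill (58, 45, 163), and stays where left (about 1.5 N at the knob)
- lever_knob (a point): centre of the black ball knob, 21 across, at the lever's end, 55 from its pivot, about 208 above the worktop at either end of its swing; push it over sideways with the closed jaws, or take it from above
- pot_0: open round steel pot, 50 outside, 30 high, inside 45, wall 2.5, 0.09 kg; origin under its middle, z up. All pots are alike. Two or three of the three are present
- pot_1: open round steel pot, 50 outside, 30 high, inside 45, wall 2.5, 0.09 kg; origin under its middle, z up. All pots are alike. Two or three of the three are present
- pot_2: open round steel pot, 50 outside, 30 high, inside 45, wall 2.5, 0.09 kg; origin under its middle, z up. All pots are alike. Two or three of the three are present
- cover_0: loose steel cover for a pot, 0.05 kg: disc 55 across and 3 thick, under it a spigot 40 across, 4 deep, that drops into the pot's mouth; on it a round knob 17 across, 12 high (top 19 above the origin). Origin under the spigot's middle, z up; it lies spigot down. Seated, its origin is 26 above the pot's. All three are alike and fit any pot
- cover_1: loose steel cover for a pot, 0.05 kg: disc 55 across and 3 thick, under it a spigot 40 across, 4 deep, that drops into the pot's mouth; on it a round knob 17 across, 12 high (top 19 above the origin). Origin under the spigot's middle, z up; it lies spigot down. Seated, its origin is 26 above the pot's. All three are alike and fit any pot
- cover_2: loose steel cover for a pot, 0.05 kg: disc 55 across and 3 thick, under it a spigot 40 across, 4 deep, that drops into the pot's mouth; on it a round knob 17 across, 12 high (top 19 above the origin). Origin under the spigot's middle, z up; it lies spigot down. Seated, its origin is 26 above the pot's. All three are alike and fit any pot
- tweezers: bystander: steel tweezers 148 long lying at the front edge, leave alone
- bench_brush: bystander: brush 168 long lying at the front right, leave alone
- sample_vial: bystander: capped vial 33 across, 78 high, behind the pots, leave alone
There are look-alikes about, which are no part of the job. What is shaped like the pot_0 but purple or turquoise is not meant.

How it is judged:
By the outcome, as a careful person would: the job done as asked, in the order asked, and still so for the second after the job is handed in, with the robot touching nothing.
Of pot_0, pot_1, pot_2 only 2 to 3 are there at a start; the rules pass over those that are not, and their reading is None.
At some moment in a run one of pot_0, pot_1, pot_2, cover_0, cover_1, cover_2 may be knocked a few centimetres aside while the robot is not near it.
Once in a run the grip may slacken for a moment while it holds something.
It also fails if it takes over 210 s, if anything falls off the work surface, if the arm or the gripper's body presses on something with over 40 N, if the wrist force passes 120 N, or if a joint passes its speed limit or range.

## Working session

There is one attempt and no reset: what is moved stays moved. The work goes in short steps, Python scripts to look and compute and a shell command to move; the robot and the scene stay as the last step left them, time stands still between calls to the robot, and variables do not carry over. Pictures are saved under pics/ and viewed, about 12 in all and at most 16, crops included, and the job is handed in when it is done.

```bash
ls; mkdir -p pics; cat > h.py <<'E'
import numpy as np,cv2
from workcell import ctrl,optics,recognise,trace,spot_point
def ray(pic,r,c):
    K=pic["camera_matrix"];R=pic["R"];d=R.T@np.linalg.inv(K)@np.array([c,r,1.]);o=-R.T@pic["t"];return o,d
def at_z(pic,r,c,z):
    o,d=ray(pic,r,c);return o+d*(z-o[2])/d[2]
def dep(pic,r,c,w=2):
    r,c=int(round(r)),int(round(c));p=pic["depth"][max(0,r-w):r+w+1,max(0,c-w):c+w+1];p=p[p>0]
    if not len(p):return None
    o,d=ray(pic,r,c);return o+d*np.median(p)
def tri(p1,a,p2,b):
    o1,d1=ray(p1,*a);o2,d2=ray(p2,*b);A=np.c_[d1,-d2];s=np.linalg.lstsq(A,o2-o1,rcond=None)[0]
    x,y=o1+d1*s[0],o2+d2*s[1];return (x+y)/2,np.linalg.norm(x-y)
def proj(pic,X):
    q=pic["camera_matrix"]@(pic["R"]@np.asarray(X,float)+pic["t"]);return q[1]/q[2],q[0]/q[2]
def save(pic,n,box=None,s=1):
    im=pic["color"][...,::-1]
    if box: im=im[box[0]:box[1],box[2]:box[3]]
    cv2.imwrite(f"pics/{n}.png",cv2.resize(im,None,fx=s,fy=s))
E
cat > a.py <<'E'
from h import *
np.set_printoptions(precision=4,suppress=True)
s=ctrl.sense();print(s)
P={n:optics.capture(n) for n in("side","top")}
for n,p in P.items():
    save(p,n+"0");print(n,"cam at",-p["R"].T@p["t"],"dir",p["R"][2])
    for k in["bar_knob","stud_pin","slide_knob","nest_0","lever_knob","bar_pocket","pot_0","cover_0","mill"]:
        for d in spot_point(k,p)[:6]:
            x=dep(p,*d["at"]);print(n,k,round(d["p"],2),np.round(d["at"],1),x)
E
python3 a.py
```

```text
pics
{'clock': 0.0, 'joint_pos': array([ 1.2784,  0.3329, -0.0647,  1.4609,  0.0216,  1.3499, -0.0885]), 'qvel': array([ 0.0003,  0.0003,  0.0004,  0.0005, -0.0004, -0.0004,  0.0016]), 'effort': array([ -0.0016, -62.545 ,   0.0484, -39.1604,   0.0161,   0.01  ,
         0.    ]), 'position': array([ 0.1665, -0.6021,  0.2475]), 'eef_rot': array([-1.324 ,  1.009 , -1.0071]), 'ft_force': array([ 0.2013,  0.2924, -0.3477]), 'ft_torque': array([-0.0213,  0.0221,  0.0254]), 'finger_gap': 0.08533993046915249}
side cam at [-0.3165  0.2991  0.9874] dir [ 0.6682 -0.349  -0.6571]
side bar_knob 0.84 [206.9 428.9] [ 0.4391 -0.4386  0.2447]
side bar_knob 0.71 [234.4 419.9] [ 0.4514 -0.4397  0.1416]
side stud_pin 0.92 [221.4 422.7] [ 0.4487 -0.4376  0.1909]
side slide_knob 0.71 [261.1 377.4] [ 0.4712 -0.3186  0.0693]
side nest_0 0.76 [242.5 356. ] [ 0.561  -0.3013  0.077 ]
side nest_0 0.67 [244.9 395.9] [ 0.5004 -0.4026  0.0754]
side nest_0 0.38 [262.1 376.1] [ 0.4721 -0.3163  0.0656]
side lever_knob 0.56 [195.8 349.2] [ 0.6785 -0.3385  0.1563]
side lever_knob 0.5 [294.  267.5] [ 0.5301 -0.0053  0.
[... 1047 characters left out ...]
[198.4 402.3] [ 0.6155 -0.3164  0.2142]
top lever_knob 0.25 [247.4 401.8] [ 0.5281 -0.3464  0.0294]
top bar_pocket 0.59 [272.3 448.6] [ 0.4592 -0.43    0.1507]
top pot_0 0.84 [243.6 307.5] [ 0.5381 -0.1074  0.0011]
top pot_0 0.82 [227.6 230.7] [0.5794 0.0946 0.0023]
top pot_0 0.75 [236.3 267.6] [ 0.5587 -0.0027  0.0014]
top pot_0 0.7 [231.1 185.1] [0.5711 0.2153 0.0029]
top pot_0 0.57 [184.3 175.1] [0.6969 0.2469 0.0033]
top cover_0 0.84 [282.  233.9] [0.4382 0.0803 0.0172]
top cover_0 0.71 [274.5 182. ] [0.458  0.215  0.0156]
top cover_0 0.66 [217.7 391.5] [ 0.5719 -0.2944  0.2125]
top cover_0 0.59 [280.3 280. ] [ 0.4441 -0.0363  0.0083]
top mill 0.67 [249.4 402.4] [ 0.5231 -0.3464  0.0286]
```

View pics/side0.png

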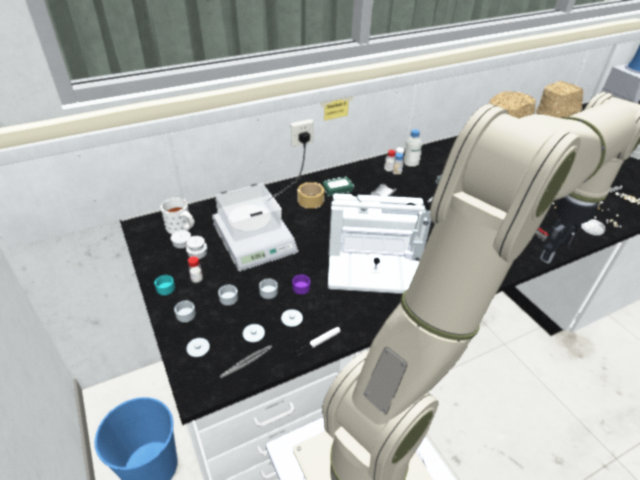

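View pics/top0.png

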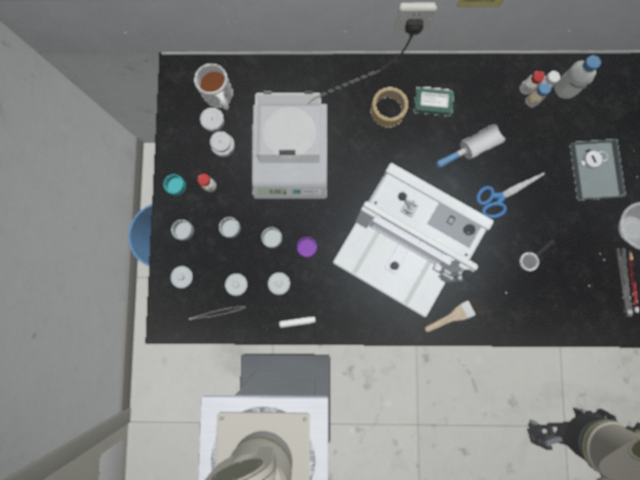

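```bash
cat > b.py <<'E'
from h import *
from scipy.optimize import least_squares
from scipy.spatial.transform import Rotation as Ro
np.set_printoptions(precision=4,suppress=True)
T=optics.capture("top");S=optics.capture("side")
def cloud(p):
    v,u=np.mgrid[0:480,0:640];K=p["camera_matrix"];z=p["depth"]
    c=np.stack([(u-K[0,2])/K[0,0]*z,(v-K[1,2])/K[1,1]*z,z],-1);return (c-p["t"])@p["R"]
C={"top":cloud(T),"side":cloud(S)}
X=C["top"];reg=(X[...,0]>.38)&(X[...,0]<.75)&(X[...,1]<-.18)&(X[...,1]>-.56)&(T["depth"]>0)
for nm,lo,hi in(("head",.142,.158),("tie",.206,.222),("base",.016,.028)):
    m=reg&(X[...,2]>lo)&(X[...,2]<hi);q=X[m]
    r=cv2.minAreaRect(q[:,:2].astype(np.float32)*1000);print(nm,m.sum(),r,np.median(q[:,2]))
for k in["bar_knob","stud_pin","slide_knob","lever_knob","bar_pocket"]:
    a=spot_point(k,T)[0];b=spot_point(k,S)[0];print(k,a["p"],b["p"],*tri(T,a["at"],S,b["at"]))
for k in("pot_0","cover_0"):
  for nm,p in(("top",T),("side",S)):
    for d in trace(k,p):
        m=d["pixels"]&(p["depth"]>0);q=C[nm][m]
        if len(q)<20 or d["p"]<.3:continue
        z0,z1=(.022,.036) if k=="pot_0" else (.003,.012)
        g=q[(q[:,2]>z0)&(q[:,2]<z1)]
        col=p["color"][m].mean(0)
        if len(g)<8: print(nm,k,"few",d["bbox"]);continue
        e,rad=cv2.minEnclosingCircle(g[:,:2].astype(np.float32)*1000)
        cc=at_z(p,d["bbox"][1],d["bbox"][0],.015 if k=="pot_0" else .006)
        print(nm,k,round(d["p"],2),np.round(d["bbox"]),"circ",np.round(e,1),round(rad,1),"mean",g.mean(0),"bb",cc[:2],"col",col.round(),"zmax",np.percentile(q[:,2],98))
print("tool axes cols\n",Ro.from_rotvec(ctrl.sense()["eef_rot"]).as_matrix())
a=cv2.resize(T["color"][150:330,320:520],None,fx=3,fy=3);b=cv2.resize(S["color"][180:300,320:440],None,fx=3,fy=3)
cv2.imwrite("pics/c1.png",a[...,::-1])
E
python3 b.py
```

```text
head 5057 ((582.974853515625, -378.5992431640625), (269.7602844238281, 159.17652893066406), 56.734046936035156) 0.15069110079194628
tie 844 ((550.8923950195312, -365.1726379394531), (274.0716552734375, 76.91790771484375), 53.751888275146484) 0.2125191103241789
base 4764 ((582.6459350585938, -381.1565856933594), (269.7651062011719, 372.612548828125), 59.737667083740234) 0.021219199852541296
bar_knob 0.56 0.88 [ 0.4452 -0.4378  0.2541] 0.005760043362244857
stud_pin 0.63 0.68 [ 0.4483 -0.4413  0.1915] 0.004864776117251924
slide_knob 0.68 0.68 [ 0.4783 -0.322   0.0591] 0.0027769917830722255
lever_knob 0.65 0.59 [ 0.4732 -0.316   0.3318] 0.18341676761727232
bar_pocket 0.88 0.82 [ 0.4539 -0.4213  0.1526] 0.0024718396311052345
top pot_0 0.9 [176. 182.  24.  20.] circ [693.2 243. ] 25.8 mean [0.693  0.2437 0.0277] bb [0.6992 0.2417] col [ 69. 143. 145.] zmax 0.031784455306694735
top pot_0 0.84 [310. 246.  14.  24.] circ [ 529.9 -104.8] 24.9 mean [ 0.5308 -0.1091  0.0289] bb [ 0.5317 -0.1132] col [133.  85. 168.] zmax 0.0315238274459762
top pot_0 0.72 [230. 227.  23.  23.] circ [580.   94.9] 
[... 1600 characters left out ...]
3101  0.0078] bb [ 0.5447 -0.3816] col [201. 206. 208.] zmax 0.21437591608075335
side cover_0 0.66 [254. 334.  18.  20.] circ [432.3  76.2] 26.4 mean [0.4306 0.0773 0.0079] bb [0.428  0.0774] col [237. 242. 244.] zmax 0.021247100625774125
side cover_0 0.6 [197. 348.  26.  18.] circ [451.7 221.1] 30.5 mean [0.4486 0.2193 0.0078] bb [0.4482 0.2205] col [223. 229. 232.] zmax 0.021081188888874818
side cover_0 0.58 [292. 319.  18.  17.] circ [435.1 -32.9] 28.3 mean [ 0.4336 -0.0308  0.008 ] bb [ 0.4302 -0.0332] col [238. 243. 245.] zmax 0.020851410226261927
side cover_0 few [372.8, 266.1, 11.1, 16.6]
tool axes cols
 [[ 0.2665  0.      0.9638]
 [-0.9638 -0.0001  0.2665]
 [ 0.0001 -1.      0.    ]]
```

View pics/c1.png

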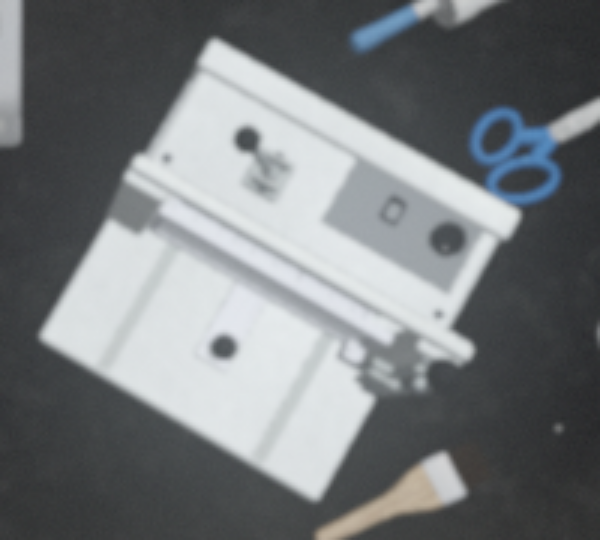

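```bash
cat >> h.py <<'E'
def cloud(p):
    v,u=np.mgrid[0:480,0:640];K=p["camera_matrix"];z=p["depth"]
    c=np.stack([(u-K[0,2])/K[0,0]*z,(v-K[1,2])/K[1,1]*z,z],-1);return (c-p["t"])@p["R"]
E
cat > c.py <<'E'
from h import *
np.set_printoptions(precision=4,suppress=True)
for nm in("top","side"):
    p=optics.capture(nm);X=cloud(p);ok=p["depth"]>0
    q=X[ok&(X[...,0]>.38)&(X[...,0]<.75)&(X[...,1]<-.15)&(X[...,1]>-.56)]
    yaw,o=np.radians(-29.5),np.array([.527,-.353])
    for it in range(4):
        ex=np.array([np.cos(yaw),np.sin(yaw)]);ey=np.array([-ex[1],ex[0]])
        a=(q[:,:2]-o)@ex;b=(q[:,:2]-o)@ey
        m=(q[:,2]>.208)&(q[:,2]<.219)&(abs(a-.002)<(.02 if it==0 else .012))&(abs(b)<.15)
        k=np.polyfit(b[m],a[m],1);yaw-=np.arctan(k[0])
        ex=np.array([np.cos(yaw),np.sin(yaw)]);ey=np.array([-ex[1],ex[0]])
        a=(q[m][:,:2]-o)@ex;b=(q[m][:,:2]-o)@ey
        a1,a2=np.percentile(a,[3,97]);b1,b2=np.percentile(b,[.5,99.5])
        o=o+ex*((a1+a2)/2-.002)+ey*(b1+b2)/2
    print(nm,m.sum(),"yaw",np.degrees(yaw),"o",o,"width",b2-b1,"depth",a2-a1,"z",np.median(q[m][:,2]))
    a=(q[:,:2]-o)@ex;b=(q[:,:2]-o)@ey;z=q[:,2]
    for n,c,zz,r in(("slideknob",(-.06,0),(.045,.08),.02),("barknob",(-.026,-.121),(.222,.26),.025),("lever",(.058,.076),(.19,.225),.02)):
        m=(np.hypot(a-c[0],b-c[1])<r)&(z>zz[0])&(z<zz[1])
        if m.sum()>5:print(n,m.sum(),"mill xy mean",a[m].mean(),b[m].mean(),"bbox",a[m].min(),a[m].max(),b[m].min(),b[m].max(),"top",np.percentile(z[m],97))
    m=(abs(b)<.13)&(z>.016)&(z<.028);print("base front x",np.percentile(a[m],1),"b range",np.percentile(b[(abs(a+.1)<.03)&(z>.016)&(z<.028)],[1,99]))
E
python3 c.py
```

```text
top 725 yaw -30.37408621051641 o [ 0.5335 -0.3527] width 0.2712379616357654 depth 0.011338510857472128 z 0.21261793653154404
slideknob 71 mill xy mean -0.06257255089982236 0.0007975004646972101 bbox -0.0721472283353337 -0.05165353650786215 -0.010824171315629743 0.010862534235692453 top 0.07509993131302452
barknob 117 mill xy mean -0.027515404064592592 -0.11904136698253177 bbox -0.03796661292324906 -0.01374480361003277 -0.1316229228816434 -0.10907689841832591 top 0.2530959561402975
lever 83 mill xy mean 0.05682068312093283 0.07352116421925409 bbox 0.04751257709827331 0.06890614104006212 0.05779360817381052 0.08436607417136575 top 0.2194366605516726
base front x -0.12798190611668922 b range [-0.1292  0.1321]
side 376 yaw -30.396532849156138 o [ 0.5357 -0.344 ] width 0.25371119508567264 depth 0.01515961717719014 z 0.21305410598831337
slideknob 55 mill xy mean -0.06555798758242598 -0.009274642562101634 bbox -0.07400793009901675 -0.05521039892115468 -0.01972840603336895 0.0007631616809605678 top 0.07510166931084031
barknob 64 mill xy mean -0.03035477708488704 -0.12753624285504456 bbox -0.03983966227555311 -0.02134388199573424 -0.13561083378855157 -0.11926757916070727 top 0.25368260345694643
lever 44 mill xy mean 0.05415383954360787 0.064750313695239 bbox 0.045010639398208416 0.06563905517329054 0.05639437427492507 0.07466758320178593 top 0.2206122457856894
base front x -0.13003533832844436 b range [-0.1073  0.1223]
```

```bash
cat >> h.py <<'E'
from scipy.spatial.transform import Rotation as Ro
O=np.array([.5322,-.3520]);YAW=np.radians(-30.4)
EX=np.array([np.cos(YAW),np.sin(YAW)]);EY=np.array([-EX[1],EX[0]])
def mill(x,y): return O+EX*x/1000+EY*y/1000
def go(x,y,z,jaw=None,q=0):
    "total twist, then shift (cm) in the tool frame after that twist; jaw = yaw of jaw line, deg"
    s=ctrl.sense();R=Ro.from_rotvec(s["eef_rot"]).as_matrix();tw=0.
    if jaw is not None:
        cur=np.degrees(np.arctan2(R[1,0],R[0,0]));d=(jaw-cur+90)%180-90;tw=-np.radians(d)
    R2=R@Ro.from_rotvec([0,tw,0]).as_matrix()
    t=R2.T@(np.array([x,y,z])-s["position"])*100
    if not q:print("t",round(s["clock"],2),"pos",s["position"].round(4),"gap",round(s["finger_gap"],4),"F",s["ft_force"].round(1),"j7",s["joint_pos"][6].round(2))
    print("  -> target",np.round([x,y,z],4),"twist",round(tw,3),"shift cm",t.round(2));return t
E
python3 -c "
from h import *
j=-30.4
go(*mill(-26,-121),.297,j)"
cat > /dev/null
```

```text
t 1.9 pos [ 0.1666 -0.6024  0.2483] gap 0.0854 F [-0.3  0.6  0.4] j7 -0.09
  -> target [ 0.4485 -0.4432  0.297 ] twist -0.77 shift cm [16.26 -4.87 28.  ]
```

```bash
python3 -m handwheel '[{"grip":0.5,"travel":[0,-1,0],"twist":-0.13},{"grip":0.5,"travel":[0,-1,0],"twist":-0.13},{"grip":0.5,"travel":[0,-1,0],"twist":-0.13},{"grip":0.5,"travel":[0,-1,0],"twist":-0.13},{"grip":0.5,"travel":[0,-1,0],"twist":-0.13},{"grip":0.5,"travel":[0,0,0],"twist":-0.12}]' 40; python3 -c "
from h import *
j=-30.4
go(*mill(-26,-121),.297,j)"
```

```text
clock: 2.5
position: [0.1668, -0.6029, 0.3]
eef_rot: [-1.533, 0.411, -0.413]
ft_force: [-1.0, 0.7, 0.3]
finger_gap: 0.0429
t 2.5 pos [ 0.1668 -0.6029  0.3   ] gap 0.0429 F [-1.   0.7  0.3] j7 0.67
  -> target [ 0.4485 -0.4432  0.297 ] twist 0.005 shift cm [16.22  0.28 28.03]
```

```bash
python3 -m handwheel '[{"grip":0.5,"travel":[2,0,3.5],"twist":0},{"grip":0.5,"travel":[2,0,3.5],"twist":0},{"grip":0.5,"travel":[2,0,3.5],"twist":0},{"grip":0.5,"travel":[2,0,3.5],"twist":0},{"grip":0.5,"travel":[2,0,3.5],"twist":0},{"grip":0.5,"travel":[2,0,3.5],"twist":0},{"grip":0.5,"travel":[2,0,3.5],"twist":0},{"grip":0.5,"travel":[2.2,0.3,3.5],"twist":0},{"grip":0.5,"travel":[0,0,0],"twist":0}]'; python3 -c "
from h import *
j=-30.4
go(*mill(-26,-121),.240,j)
save(optics.capture('side'),'s2',(120,300,320,520),3)
save(optics.capture('top'),'t2',(150,330,370,570),3)"
```

```text
clock: 3.4
position: [0.4536, -0.4378, 0.2947]
eef_rot: [-1.528, 0.408, -0.41]
ft_force: [0.8, -0.0, -0.4]
finger_gap: 0.0424
t 3.4 pos [ 0.4536 -0.4378  0.2947] gap 0.0424 F [ 0.8 -0.  -0.4] j7 0.1
  -> target [ 0.4485 -0.4432  0.24  ] twist 0.009 shift cm [-0.17  5.47 -0.74]
```

View pics/s2.png

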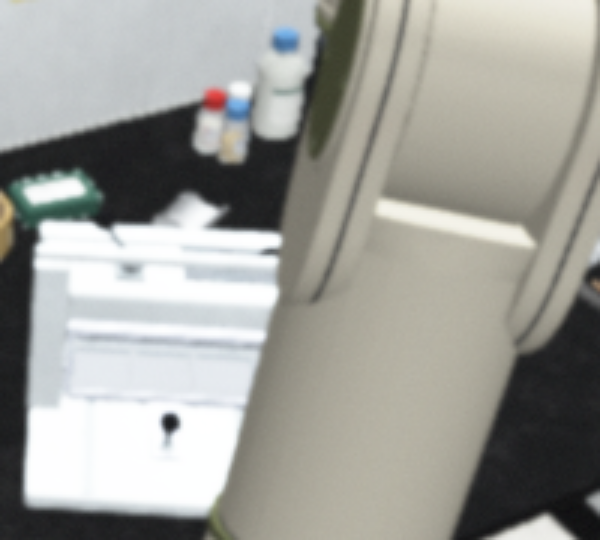

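```bash
python3 -m handwheel '[{"grip":0.5,"travel":[-0.2,0,-0.7],"twist":0.01},{"grip":0.5,"travel":[0,2,0],"twist":0},{"grip":0.5,"travel":[0,2,0],"twist":0},{"grip":0.5,"travel":[0,1.2,0],"twist":0},{"grip":0.5,"travel":[0,0.2,0],"twist":0},{"grip":0.5,"travel":[0,0,0],"twist":0}]'; python3 -c "
from h import *
j=-30.4
go(*mill(-26,-121),.240,j)"
```

```text
clock: 4.1
position: [0.4422, -0.4487, 0.2417]
eef_rot: [-1.529, 0.425, -0.425]
ft_force: [0.2, -0.0, 0.7]
finger_gap: 0.0428
t 4.1 pos [ 0.4422 -0.4487  0.2417] gap 0.0428 F [ 0.2 -0.   0.7] j7 0.1
  -> target [ 0.4485 -0.4432  0.24  ] twist -0.012 shift cm [0.27 0.17 0.79]
```

```bash
python3 -m handwheel '[{"grip":0.5,"travel":[0.3,0.1,0.8],"twist":-0.01},{"grip":0.5,"travel":[0,0,0],"twist":0},{"grip":0,"travel":[0,0,0],"twist":0},{"grip":0,"travel":[0,0,0],"twist":0},{"grip":0,"travel":[0,0,0],"twist":0}]' 40; python3 -c "
from h import *
j=-30.4
go(*mill(-26,-121),.308,j)
save(optics.capture('top'),'t2',(150,330,370,570),3)"
```

```text
clock: 4.6
position: [0.4499, -0.443, 0.241]
eef_rot: [-1.531, 0.415, -0.417]
ft_force: [1.3, -0.8, 2.5]
finger_gap: 0.0226
t 4.6 pos [ 0.4499 -0.443   0.241 ] gap 0.0226 F [ 1.3 -0.8  2.5] j7 0.09
  -> target [ 0.4485 -0.4432  0.308 ] twist -0.0 shift cm [-0.1  -6.7  -0.08]
```

View pics/t2.png

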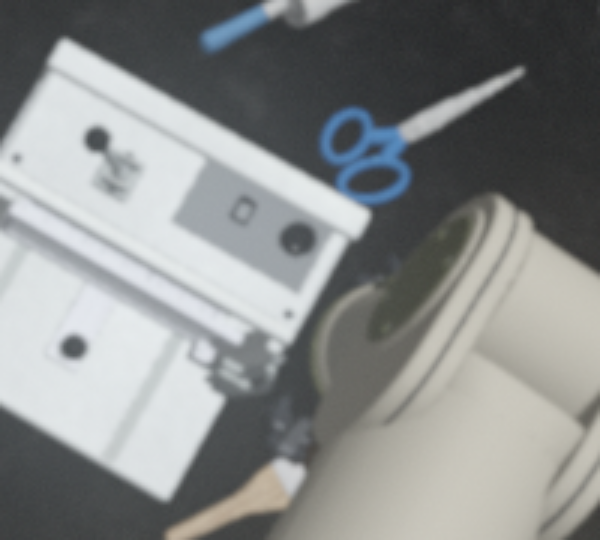

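```bash
python3 -m handwheel '[{"grip":0,"travel":[0,0,0],"twist":0},{"grip":0,"travel":[0,-1.3,0],"twist":0},{"grip":0,"travel":[0,-1.8,0],"twist":0},{"grip":0,"travel":[0,-1.8,0],"twist":0},{"grip":0,"travel":[0,-1.8,0],"twist":0},{"grip":0,"travel":[0,0,0],"twist":0},{"grip":0,"travel":[0,0,0],"twist":0}]' 60; python3 -c "
from h import *
j=-30.4
go(*mill(-26,-121),.308,j)
T=optics.capture('top')
for k in ['bar_knob','stud_pin']:
  d=spot_point(k,T)[:1]
  for e in d: print(k,e['p'],e['at'],dep(T,*e['at']))
"
```

```text
clock: 5.35
position: [0.4497, -0.4428, 0.3065]
eef_rot: [-1.53, 0.416, -0.416]
ft_force: [5.7, -2.7, -4.0]
finger_gap: 0.0217
t 5.35 pos [ 0.4497 -0.4428  0.3065] gap 0.0217 F [ 5.7 -2.7 -4. ] j7 0.1
  -> target [ 0.4485 -0.4432  0.308 ] twist -0.0 shift cm [-0.07 -0.15 -0.09]
bar_knob 0.49 [272.7, 479.1] [ 0.44345115 -0.40537296  0.42576613]
stud_pin 0.68 [275.6, 451.3] [ 0.45091742 -0.43880636  0.13390707]
```

```bash
python3 -m handwheel '[{"grip":0,"travel":[0.1,-0.3,0],"twist":0},{"grip":0,"travel":[0,0,-1.4],"twist":0},{"grip":0,"travel":[0,0.2,-1.4],"twist":0},{"grip":0,"travel":[0,0.25,-1.4],"twist":0},{"grip":0,"travel":[0,0,-0.1],"twist":0},{"grip":0,"travel":[0,0,0],"twist":0}]'; python3 -c "
from h import *
j=-30.4
go(*mill(-26,-121-42.4),.304,j)
go(*mill(-26,-121-35.9),.2915,j)"
```

```text
clock: 6.1
position: [0.4279, -0.4807, 0.3053]
eef_rot: [-1.53, 0.418, -0.416]
ft_force: [0.6, 1.8, -5.0]
finger_gap: 0.0221
t 6.1 pos [ 0.4279 -0.4807  0.3053] gap 0.0221 F [ 0.6  1.8 -5. ] j7 0.17
  -> target [ 0.4271 -0.4798  0.304 ] twist -0.001 shift cm [-0.12  0.13  0.04]
t 6.1 pos [ 0.4279 -0.4807  0.3053] gap 0.0221 F [ 0.6  1.8 -5. ] j7 0.17
  -> target [ 0.4304 -0.4742  0.2915] twist -0.001 shift cm [-0.11  1.38  0.69]
```

```bash
python3 -m handwheel '[{"grip":0,"travel":[0,0.6,0.1],"twist":0},{"grip":0,"travel":[0,0.5,0.4],"twist":0},{"grip":0,"travel":[0,0.3,0.2],"twist":0},{"grip":0,"travel":[0,0,0],"twist":0},{"grip":0,"travel":[0,0,0],"twist":0}]'; python3 -c "
from h import *
j=-30.4
go(*mill(-26,-121-35.9),.2915,j)"
```

```text
clock: 6.6
position: [0.4317, -0.4747, 0.293]
eef_rot: [-1.533, 0.416, -0.417]
ft_force: [-5.8, 0.3, 5.7]
finger_gap: 0.0218
t 6.6 pos [ 0.4317 -0.4747  0.293 ] gap 0.0218 F [-5.8  0.3  5.7] j7 0.15
  -> target [ 0.4304 -0.4742  0.2915] twist -0.001 shift cm [-0.14  0.15 -0.02]
```

```bash
python3 -m handwheel '[{"grip":0,"travel":[0,-0.1,0],"twist":0},{"grip":0.45,"travel":[0,0,0],"twist":0},{"grip":0.45,"travel":[0,0,0],"twist":0},{"grip":0.45,"travel":[0,-1.5,0],"twist":0},{"grip":0.45,"travel":[0,-2.5,0],"twist":0},{"grip":0.45,"travel":[0,-1,0],"twist":0},{"grip":0.45,"travel":[0,0,5],"twist":0},{"grip":0.45,"travel":[0,0,5],"twist":0},{"grip":0.45,"travel":[-3,0,2],"twist":0},{"grip":0.45,"travel":[-4,0,2],"twist":0}]'; python3 -c "
from h import *
go(*mill(-62,0),.30,59.6)
T=optics.capture('top');S=optics.capture('side');X=cloud(T)
for p in(T,S):
  for k in ['bar_knob','bar_pocket','slide_knob']:
    for e in spot_point(k,p)[:1]: print(k,round(e['p'],2),np.round(e['at'],1),dep(p,*e['at']))
q=X[T['depth']>0];a=(q[:,:2]-O)@EX;b=(q[:,:2]-O)@EY
m=(q[:,2]>.265)&(q[:,2]<.32)&(np.hypot(a+.026,b+.157)<.03);print('knob',m.sum(),a[m].mean(),b[m].mean(),q[m][:,2].max())
save(T,'t3',(170,320,370,530),3);save(S,'s3',(150,300,330,480),4)"
```

```text
clock: 7.6
position: [0.4438, -0.3159, 0.3424]
eef_rot: [-1.53, 0.414, -0.414]
ft_force: [-0.4, -0.4, 0.7]
finger_gap: 0.0385
t 7.6 pos [ 0.4438 -0.3159  0.3424] gap 0.0385 F [-0.4 -0.4  0.7] j7 -0.04
  -> target [ 0.4787 -0.3206  0.3   ] twist -1.568 shift cm [ 1.35  4.24 -3.25]
slide_knob 0.85 [268.6 396.8] [ 0.47237893 -0.33268536  0.03001722]
bar_knob 0.6 [190.8 353.6] [ 0.61977138 -0.31626801  0.21819649]
slide_knob 0.84 [261.3 372.2] [ 0.50824675 -0.32924864  0.03352331]<string>:9: RuntimeWarning: Mean of empty slice.
  ret = ret.dtype.type(ret / rcount)
Traceback (most recent call last):
ValueError: zero-size array to reduction operation maximum which has no identity
```

```bash
python3 -m handwheel '[{"grip":0.5,"travel":[0,0,0],"twist":-0.15},{"grip":0.5,"travel":[0,1,0],"twist":-0.15},{"grip":0.5,"travel":[0,1,0],"twist":-0.15},{"grip":0.5,"travel":[0,1,0],"twist":-0.15},{"grip":0.5,"travel":[0,1,0],"twist":-0.15},{"grip":0.5,"travel":[0,1,0],"twist":-0.15},{"grip":0.5,"travel":[0,1,0],"twist":-0.15},{"grip":0.5,"travel":[0,1,0],"twist":-0.15},{"grip":0.5,"travel":[0,1,0],"twist":-0.15},{"grip":0.5,"travel":[0,1,0],"twist":-0.15}]';python3 -m handwheel '[{"grip":0.5,"travel":[0,0,0],"twist":-0.07},{"grip":0.5,"travel":[0,0,0],"twist":0}]'; python3 -c "
from h import *
go(*mill(-61,0),.061,59.6)
T=optics.capture('top');S=optics.capture('side')
save(T,'t3',(170,320,370,530),3);save(S,'s3',(150,300,330,480),4)"
```

```text
clock: 9.0
position: [0.443, -0.3188, 0.2521]
eef_rot: [-1.433, -0.76, 0.759]
ft_force: [-0.1, -0.3, 0.2]
finger_gap: 0.0421
clock: 9.2
position: [0.4428, -0.3187, 0.2523]
eef_rot: [-1.414, -0.809, 0.809]
ft_force: [-0.1, 0.3, 0.2]
finger_gap: 0.0426
t 9.2 pos [ 0.4428 -0.3187  0.2523] gap 0.0426 F [-0.1  0.3  0.2] j7 1.51
  -> target [ 0.4796 -0.3211  0.061 ] twist -0.001 shift cm [ 1.64 19.12 -3.31]
```

View pics/t3.png

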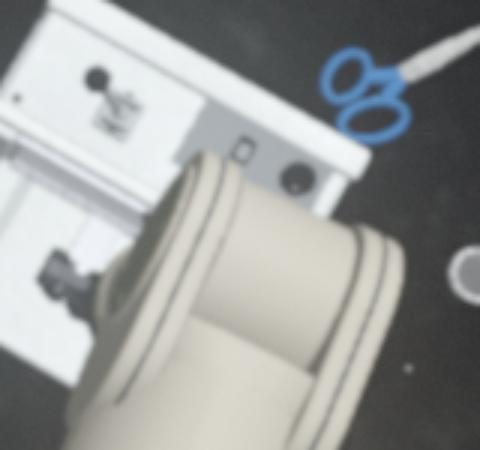

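```bash
python3 -m handwheel '[{"grip":0.5,"travel":[1.6,3,-3.3],"twist":0},{"grip":0.5,"travel":[0,4,0],"twist":0},{"grip":0.5,"travel":[0,4,0],"twist":0},{"grip":0.5,"travel":[0,4,0],"twist":0},{"grip":0.5,"travel":[0,3,0],"twist":0},{"grip":0.5,"travel":[0,1.1,0],"twist":0},{"grip":0.5,"travel":[0,0,0],"twist":0},{"grip":0,"travel":[0,0,0],"twist":0},{"grip":0,"travel":[0,0,0],"twist":0},{"grip":0,"travel":[0,0,0],"twist":0}]' 40; python3 -c "
from h import *
go(*mill(-61,0),.061,59.6)
go(*mill(-191,0),.061,59.6,1)"
```

```text
clock: 10.3
position: [0.48, -0.3225, 0.0639]
eef_rot: [-1.419, -0.809, 0.808]
ft_force: [-2.3, -3.2, 5.5]
finger_gap: 0.0206
t 10.3 pos [ 0.48   -0.3225  0.0639] gap 0.0206 F [-2.3 -3.2  5.5] j7 1.37
  -> target [ 0.4796 -0.3211  0.061 ] twist -0.002 shift cm [0.1  0.29 0.1 ]
  -> target [ 0.3675 -0.2553  0.061 ] twist -0.002 shift cm [ 0.1   0.25 13.1 ]
```

```bash
python3 -m handwheel '[{"grip":0,"travel":[0.1,0,1.0],"twist":0},{"grip":0,"travel":[0,0,2.5],"twist":0},{"grip":0,"travel":[0,0,3],"twist":0},{"grip":0,"travel":[0,0,3],"twist":0},{"grip":0,"travel":[0,0,2.5],"twist":0},{"grip":0,"travel":[0,0,1.2],"twist":0},{"grip":0,"travel":[0,0,0.2],"twist":0},{"grip":0,"travel":[0,0,0],"twist":0}]' 60; python3 -c "
from h import *
go(*mill(-191,0),.061,59.6)
T=optics.capture('top');S=optics.capture('side')
save(T,'t3',(170,320,330,530),3);save(S,'s3',(150,300,300,480),4)"
```

```text
clock: 11.1
position: [0.3694, -0.2575, 0.0644]
eef_rot: [-1.432, -0.816, 0.804]
ft_force: [21.7, -24.9, -27.3]
finger_gap: 0.0194
t 11.1 pos [ 0.3694 -0.2575  0.0644] gap 0.0194 F [ 21.7 -24.9 -27.3] j7 1.44
  -> target [ 0.3675 -0.2553  0.061 ] twist -0.003 shift cm [0.08 0.33 0.28]
```

View pics/s3.png

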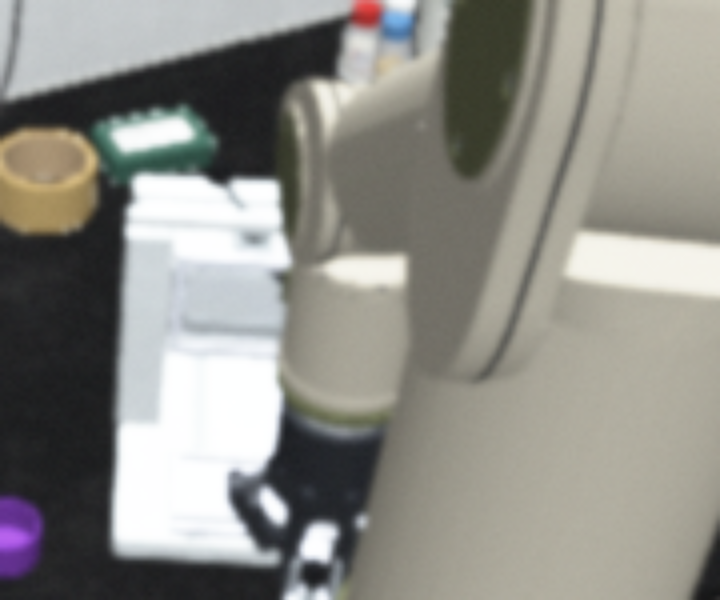

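```bash
python3 -m handwheel '[{"grip":0,"travel":[0,0.1,-0.4],"twist":0},{"grip":0.6,"travel":[0,0,0],"twist":0},{"grip":0.6,"travel":[0,0,0],"twist":0},{"grip":0.6,"travel":[0,-2,0],"twist":0},{"grip":0.9,"travel":[0,-3,0],"twist":0.15},{"grip":0.9,"travel":[0,-4,0],"twist":0.15},{"grip":0.9,"travel":[0,-4,0],"twist":0.15},{"grip":0.9,"travel":[0,-2,0],"twist":0.15},{"grip":0.9,"travel":[0,0,0],"twist":0.15},{"grip":0.9,"travel":[0,0,0],"twist":0.15}]' 60; python3 -m handwheel '[{"grip":0.9,"travel":[0,0,0],"twist":0.15},{"grip":0.9,"travel":[0,0,0],"twist":0.15},{"grip":0.9,"travel":[0,0,0],"twist":0.15},{"grip":0.9,"travel":[0,0,0],"twist":0.15},{"grip":0.9,"travel":[0,0,0],"twist":0.07},{"grip":0.9,"travel":[0,0,0],"twist":0}]'; python3 -c "
from h import *
go(.5527,-.0140,.12,-30.4)"
```

```text
clock: 12.2
position: [0.368, -0.2539, 0.2117]
eef_rot: [-1.57, -0.106, 0.104]
ft_force: [0.0, -0.8, -0.2]
finger_gap: 0.0769
clock: 12.8
position: [0.3677, -0.2537, 0.2109]
eef_rot: [-1.53, 0.416, -0.416]
ft_force: [-0.1, 1.4, 0.3]
finger_gap: 0.0769
t 12.8 pos [ 0.3677 -0.2537  0.2109] gap 0.0769 F [-0.1  1.4  0.3] j7 -0.02
  -> target [ 0.5527 -0.014   0.12  ] twist -0.001 shift cm [ 3.83  9.09 30.04]
```

```bash
python3 -m handwheel '[{"grip":0.9,"travel":[0.4,0,3],"twist":0},{"grip":0.9,"travel":[0.5,0,4],"twist":0},{"grip":0.9,"travel":[0.5,1,4],"twist":0},{"grip":0.9,"travel":[0.5,1,4],"twist":0},{"grip":0.9,"travel":[0.5,1,4],"twist":0},{"grip":0.9,"travel":[0.5,1,4],"twist":0},{"grip":0.9,"travel":[0.5,1,4],"twist":0},{"grip":0.9,"travel":[0.4,1,3],"twist":0},{"grip":0.9,"travel":[0,0,0],"twist":0},{"grip":0.9,"travel":[0,0,0],"twist":0}]'
cat > m.py <<'E'
from h import *
import sys
np.set_printoptions(precision=4,suppress=True)
def survey(P,pots=True):
  for nm,p in P.items():
    X=cloud(p)
    for k in("pot_0","cover_0"):
      for d in trace(k,p):
        m=d["pixels"]&(p["depth"]>0);q=X[m]
        if len(q)<20 or d["p"]<.3:continue
        c=p["color"][m].mean(0)
        if c.max()-c.min()>30: continue
        h=np.percentile(q[:,2],97 if k=="pot_0" else 55)
        g=q[abs(q[:,2]-h)<.006]
        e,r=cv2.minEnclosingCircle(g[:,:2].astype(np.float32)*1000)
        if r>34: continue
        w=np.array(e)/1000-O
        print(nm,k,round(d["p"],2),"circ",np.round(e,1),"r",round(r,1),"h",round(h,4),"mill",np.round([w@EX*1000,w@EY*1000],1))
if __name__=="__main__":
  P={n:optics.capture(n) for n in("top","side")};survey(P)
  for nm,p in P.items():
    q=cloud(p)[p["depth"]>0];a=(q[:,:2]-O)@EX*1000;b=(q[:,:2]-O)@EY*1000;z=q[:,2]
    for n,c,zz,r in(("slideknob",(-190,0),(.045,.08),20),("barknob",(-26,-157),(.27,.31),25),("lever",(58,76),(.19,.225),20)):
        m=(np.hypot(a-c[0],b-c[1])<r)&(z>zz[0])&(z<zz[1])
        if m.sum()>5:print(nm,n,m.sum(),"bbox mid",(a[m].min()+a[m].max())/2,(b[m].min()+b[m].max())/2,"top",np.percentile(z[m],97))
  if len(sys.argv)>1:
    save(P["top"],sys.argv[1],(170,320,320,520),3);save(P["side"],sys.argv[1]+"s",(170,320,300,470),4)
E
python3 m.py v4; python3 -c "
from h import *
go(.5527,-.0140,.025,-30.4)"
```

```text
clock: 13.8
position: [0.5521, -0.0139, 0.1504]
eef_rot: [-1.531, 0.414, -0.412]
ft_force: [0.4, 0.0, 0.2]
finger_gap: 0.0769
top pot_0 0.71 circ [572.4 217.6] r 25.1 h 0.0316 mill [-253.6  511.6]
top cover_0 0.91 circ [452.9 219.6] r 28.0 h 0.0069 mill [-357.6  452.9]
side pot_0 0.76 circ [549.9 -16.9] r 28.4 h 0.0329 mill [-154.3  298. ]
side pot_0 0.68 circ [577.7  94.8] r 27.3 h 0.0322 mill [-186.8  408.4]
side pot_0 0.64 circ [570.2 217.4] r 26.7 h 0.0323 mill [-255.3  510.3]
side cover_0 0.82 circ [447.5 220.2] r 27.4 h 0.0089 mill [-362.6  450.7]
side cover_0 0.77 circ [431.6  76.9] r 27.9 h 0.0087 mill [-303.8  319.1]
side cover_0 0.56 circ [436.3 -33.8] r 29.5 h 0.0084 mill [-243.8  225.9]
top slideknob 72 bbox mid -186.88021275601255 0.5801089261003414 top 0.07546119122079052
top barknob 152 bbox mid -24.705411595589972 -151.8293316349662 top 0.3035739741659877
top lever 84 bbox mid 59.370477023536 71.84021857114348 top 0.22006397534824626
side lever 53 bbox mid 55.50570007298411 71.0559147873973 top 0.2215879310674152
t 14.1 pos [ 0.5523 -0.0158  0.1512] gap 0.0772 F [-0.7  0.6  0.2] j7 -0.78
  -> target [ 0.5527 -0.014   0.025 ] twist -0.002 shift cm [-0.06 12.62  0.18]
```

View pics/v4.png

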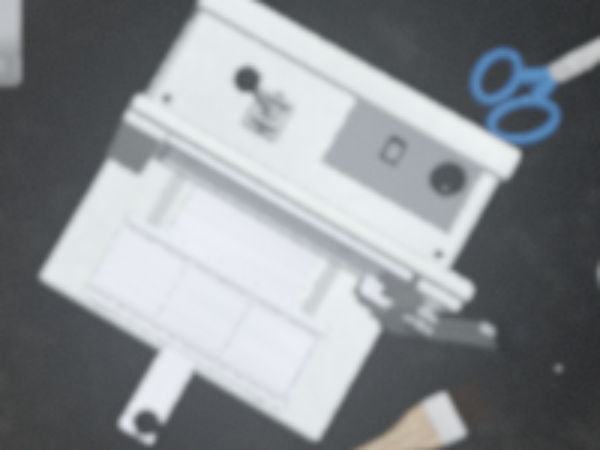

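```bash
cat > sp.py <<'E'
from h import *
from scipy.optimize import least_squares
for nm in("top","side"):
    p=optics.capture(nm);X=cloud(p);q=X[p["depth"]>0];a=(q[:,:2]-O)@EX*1000;b=(q[:,:2]-O)@EY*1000;z=q[:,2]*1000
    for n,c,r in(("slide",(-189,0,63),11.5),("bar",(-26,-157,290.6),12.5),("lever",(58,76,208),10.5)):
        m=(np.hypot(a-c[0],b-c[1])<r+6)&(z>c[2]-2)&(z<c[2]+r+4);Q=np.c_[a,b,z][m]
        if len(Q)<15: continue
        s=least_squares(lambda v:np.linalg.norm(Q-v,axis=1)-r,c,loss="soft_l1");print(nm,n,len(Q),s.x.round(1),"rms",np.sqrt((s.fun**2).mean()).round(2))
    for band in(-20,20,62,-62):
        m=(abs(b-band)<6)&(a>-135)&(a<-40)&(z>20)&(z<45);h,e=np.histogram(a[m],bins=np.arange(-135,-39,3),weights=z[m]);n,_=np.histogram(a[m],bins=e);print(nm,band,[int(x) for x in np.round(h/np.maximum(n,1))])
E
python3 sp.py
```

```text
top slide 71 [-187.1    0.2   62.4] rms 1.28
top bar 135 [ -24.3 -155.4  290.1] rms 1.22
top lever 74 [ 60.1  74.8 208.3] rms 1.34
top -20 [30, 0, 22, 21, 26, 30, 33, 37, 36, 32, 32, 32, 31, 31, 29, 31, 31, 31, 30, 31, 30, 32, 30, 30, 32, 33, 35, 32, 35, 33, 34]
top 20 [26, 0, 24, 22, 27, 32, 32, 37, 34, 33, 31, 32, 32, 32, 32, 30, 30, 30, 32, 30, 31, 31, 31, 31, 32, 32, 32, 34, 36, 31, 31]
top 62 [0, 0, 22, 21, 25, 31, 33, 35, 32, 31, 30, 31, 30, 30, 31, 32, 30, 29, 29, 30, 30, 32, 30, 32, 33, 33, 30, 32, 36, 32, 30]
top -62 [0, 0, 23, 22, 25, 30, 32, 36, 34, 32, 31, 31, 31, 30, 30, 32, 31, 31, 31, 31, 32, 30, 32, 30, 32, 32, 30, 32, 37, 33, 31]
side lever 39 [ 57.7  73.5 210.5] rms 1.82
side -20 [0, 0, 0, 0, 0, 0, 0, 0, 0, 0, 0, 0, 0, 0, 0, 0, 0, 0, 0, 0, 0, 0, 0, 0, 0, 0, 0, 0, 0, 0, 0]
side 20 [22, 23, 21, 24, 27, 31, 36, 35, 0, 0, 34, 33, 32, 32, 33, 33, 31, 32, 33, 32, 34, 0, 33, 33, 35, 35, 38, 35, 0, 0, 0]
side 62 [0, 22, 21, 27, 29, 0, 37, 33, 35, 0, 33, 33, 34, 32, 33, 35, 30, 32, 34, 32, 34, 33, 36, 31, 33, 33, 38, 36, 31, 35, 0]
side -62 [0, 0, 0, 0, 0, 0, 0, 0, 0, 0, 0, 0, 0, 0, 0, 0, 0, 0, 0, 0, 0, 0, 0, 0, 0, 0, 0, 0, 0, 0, 0]
```

```bash
sed -i 's/^O=.*;YAW/O=np.array([.5327,-.3531]);YAW/' h.py; python3 -m handwheel '[{"grip":0.9,"travel":[0,3,0.1],"twist":0},{"grip":0.9,"travel":[0,4,0],"twist":0},{"grip":0.9,"travel":[0,3,0],"twist":0},{"grip":0.9,"travel":[0,1.7,0],"twist":0},{"grip":0.9,"travel":[0,0.8,0],"twist":0},{"grip":0.9,"travel":[0,0,0],"twist":0},{"grip":0.4,"travel":[0,0,0],"twist":0},{"grip":0.4,"travel":[0,0,0],"twist":0},{"grip":0.4,"travel":[0,0,0],"twist":0}]' 40;  python3 -c "
from h import *
go(*mill(-83.5,-62),.17,-30.4)"
```

```text
clock: 15.1
position: [0.5539, -0.014, 0.0276]
eef_rot: [-1.531, 0.414, -0.418]
ft_force: [-2.3, 0.8, 7.1]
finger_gap: 0.0488
t 15.1 pos [ 0.5539 -0.014   0.0276] gap 0.0488 F [-2.3  0.8  7.1] j7 -0.88
  -> target [ 0.4293 -0.3643  0.17  ] twist -0.0 shift cm [  7.02 -14.24 -36.52]
```

```bash
python3 -m handwheel '[{"grip":0.4,"travel":[0,-2,0],"twist":0},{"grip":0.4,"travel":[0,-4,0],"twist":0},{"grip":0.4,"travel":[0,-4,-1],"twist":0},{"grip":0.4,"travel":[0.7,-3,-3],"twist":0},{"grip":0.4,"travel":[0.8,-1.2,-4],"twist":0},{"grip":0.4,"travel":[0.8,0,-4],"twist":0},{"grip":0.4,"travel":[0.8,0,-4],"twist":0},{"grip":0.4,"travel":[0.8,0,-4],"twist":0},{"grip":0.4,"travel":[0.8,0,-4],"twist":0},{"grip":0.4,"travel":[0.8,0,-4],"twist":0}]';  python3 -m handwheel '[{"grip":0.4,"travel":[0.8,0,-4],"twist":0},{"grip":0.4,"travel":[0.7,0,-3.5],"twist":0},{"grip":0.4,"travel":[0,0,-1],"twist":0},{"grip":0.4,"travel":[0,0,0],"twist":0},{"grip":0.4,"travel":[0,0,0],"twist":0}]';python3 -c "
from h import *
go(*mill(-83.5,-62),.06,-30.4)"
```

```text
clock: 16.1
position: [0.458, -0.2848, 0.169]
eef_rot: [-1.532, 0.415, -0.417]
ft_force: [-0.3, 0.1, -1.4]
finger_gap: 0.0483
clock: 16.6
position: [0.4292, -0.3628, 0.1683]
eef_rot: [-1.53, 0.414, -0.416]
ft_force: [0.2, 0.7, -1.5]
finger_gap: 0.0485
t 16.6 pos [ 0.4292 -0.3628  0.1683] gap 0.0485 F [ 0.2  0.7 -1.5] j7 -0.04
  -> target [ 0.4293 -0.3643  0.06  ] twist 0.001 shift cm [ 0.07 10.83 -0.13]
```

```bash
python3 -m handwheel '[{"grip":0.4,"travel":[0.1,3,-0.1],"twist":0},{"grip":0.4,"travel":[0,4,0],"twist":0},{"grip":0.4,"travel":[0,2,0],"twist":0},{"grip":0.4,"travel":[0,1,0],"twist":0},{"grip":0.4,"travel":[0,0.5,0],"twist":0},{"grip":0.4,"travel":[0,0.4,0],"twist":0},{"grip":0.4,"travel":[0,0,0],"twist":0}]';python3 -c "
from h import *
go(*mill(-83.5,-62),.06,-30.4)"
```

```text
clock: 17.3
position: [0.4298, -0.3655, 0.0599]
eef_rot: [-1.531, 0.414, -0.417]
ft_force: [-0.1, 0.3, -1.3]
finger_gap: 0.0492
t 17.3 pos [ 0.4298 -0.3655  0.0599] gap 0.0492 F [-0.1  0.3 -1.3] j7 -0.1
  -> target [ 0.4293 -0.3643  0.06  ] twist 0.0 shift cm [-0.11 -0.01  0.08]
```

```bash
python3 -m handwheel '[{"grip":0.4,"travel":[0,0.15,0.1],"twist":0},{"grip":0.4,"travel":[0,0.05,0],"twist":0},{"grip":0.4,"travel":[0,0,0],"twist":0}]'; python3 -m handwheel '[{"grip":0.75,"travel":[0,0,0],"twist":0},{"grip":0.75,"travel":[0,0,0],"twist":0},{"grip":0.75,"travel":[0,-1,0],"twist":0},{"grip":0.9,"travel":[0,-3,0],"twist":0},{"grip":0.9,"travel":[0,-4,0],"twist":0},{"grip":0.9,"travel":[-1,-1.5,4],"twist":0},{"grip":0.9,"travel":[-1,0,4],"twist":0},{"grip":0.9,"travel":[-1,0,4],"twist":0},{"grip":0.9,"travel":[-1,0,4],"twist":0},{"grip":0.9,"travel":[-1,0,4],"twist":0}]'; python3 m.py;python3 -c "
from h import *
go(.5789,.0950,.15,-30.4)"
```

```text
clock: 17.6
position: [0.4308, -0.3662, 0.0595]
eef_rot: [-1.533, 0.413, -0.42]
ft_force: [-1.8, -0.6, 11.6]
finger_gap: 0.0485
clock: 18.6
position: [0.4877, -0.1653, 0.1527]
eef_rot: [-1.531, 0.416, -0.417]
ft_force: [1.6, -0.2, -0.6]
finger_gap: 0.077
top pot_0 0.9 circ [ 431.2 -366.5] r 25.0 h 0.0627 mill [-80.8 -62.9]
top pot_0 0.74 circ [572.8 216.6] r 24.6 h 0.0308 mill [-253.7  511.7]
top pot_0 0.59 circ [580.7  95. ] r 25.3 h 0.0311 mill [-185.4  410.8]
top cover_0 0.73 circ [454.4 218.6] r 26.4 h 0.007 mill [-356.9  453.5]
top cover_0 0.73 circ [434.9  77.5] r 26.5 h 0.0073 mill [-302.2  321.9]
top cover_0 0.57 circ [435.9 -33.8] r 26.0 h 0.0066 mill [-245.1  226.4]
side pot_0 0.92 circ [571.6 217.3] r 27.1 h 0.0325 mill [-255.1  511.7]
side pot_0 0.66 circ [578.1  95.1] r 26.8 h 0.0315 mill [-187.7  409.6]
side cover_0 0.69 circ [451.4 220.8] r 30.0 h 0.0082 mill [-360.5  453.8]
side cover_0 0.53 circ [431.6  76.2] r 28.5 h 0.0086 mill [-304.5  319.1]
side cover_0 0.49 circ [432.6 -31.2] r 27.2 h 0.0085 mill [-249.2  227. ]
top slideknob 72 bbox mid -186.66474787483617 1.229131648912161 top 0.07650120285935488
top barknob 154 bbox mid -24.99619097667025 -150.23321305547836 top 0.30334569768761704
top lever 85 bbox mid 58.31312265066266 72.62087981989968 top 0.21969020010243512
side slideknob 65 bbox mid -192.76640557725895 -0.18066476350012906 top 0.07736391283949595
side lever 53 bbox mid 53.7335429234412 71.7435447796316 top 0.22073521558859213
t 18.9 pos [ 0.4871 -0.168   0.1521] gap 0.0765 F [-0.9  0.3 -0.6] j7 -0.42
  -> target [0.5789 0.095  0.15  ] twist -0.002 shift cm [-5.39  0.19 27.33]
```

```bash
python3 -m handwheel '[{"grip":0.9,"travel":[-0.8,0,3.9],"twist":0},{"grip":0.9,"travel":[-0.8,0,3.9],"twist":0},{"grip":0.9,"travel":[-0.8,0,3.9],"twist":0},{"grip":0.9,"travel":[-0.8,0,3.9],"twist":0},{"grip":0.9,"travel":[-0.8,0,3.9],"twist":0},{"grip":0.9,"travel":[-0.8,0,3.9],"twist":0},{"grip":0.9,"travel":[-0.6,1,3.9],"twist":0},{"grip":0.9,"travel":[0,3,0],"twist":0},{"grip":0.9,"travel":[0,1,0],"twist":0},{"grip":0.9,"travel":[0,0,0],"twist":0}]';python3 -c "
from h import *
go(.579,.095,.026,-30.4)"
```

```text
clock: 19.9
position: [0.5783, 0.0936, 0.1001]
eef_rot: [-1.532, 0.421, -0.416]
ft_force: [-0.9, -0.5, 1.3]
finger_gap: 0.0771
t 19.9 pos [0.5783 0.0936 0.1001] gap 0.0771 F [-0.9 -0.5  1.3] j7 -1.04
  -> target [0.579 0.095 0.026] twist -0.003 shift cm [0.01 7.41 0.18]
```

```bash
python3 -m handwheel '[{"grip":0.9,"travel":[0,3,0.1],"twist":0},{"grip":0.9,"travel":[0,3,0],"twist":0},{"grip":0.9,"travel":[0,1.4,0],"twist":0},{"grip":0.9,"travel":[0,0,0],"twist":0},{"grip":0.4,"travel":[0,0,0],"twist":0},{"grip":0.4,"travel":[0,0,0],"twist":0},{"grip":0.4,"travel":[0,0,0],"twist":0},{"grip":0.4,"travel":[0,-2,0],"twist":0},{"grip":0.4,"travel":[0,-4,0],"twist":0},{"grip":0.4,"travel":[0,-4,0],"twist":0}]' 40;  python3 -c "
from h import *
go(*mill(-83.0,0),.17,-30.4)"
```

```text
clock: 20.9
position: [0.5794, 0.0969, 0.1299]
eef_rot: [-1.53, 0.416, -0.416]
ft_force: [0.6, -0.4, -0.2]
finger_gap: 0.0485
t 20.9 pos [0.5794 0.0969 0.1299] gap 0.0485 F [ 0.6 -0.4 -0.2] j7 -1.02
  -> target [ 0.4611 -0.3111  0.17  ] twist -0.0 shift cm [ 10.44  -4.02 -41.18]
```

```bash
python3 -m handwheel '[{"grip":0.4,"travel":[0.5,-2,-2],"twist":0},{"grip":0.4,"travel":[1,-2,-4],"twist":0},{"grip":0.4,"travel":[1,0,-4],"twist":0},{"grip":0.4,"travel":[1,0,-4],"twist":0},{"grip":0.4,"travel":[1,0,-4],"twist":0},{"grip":0.4,"travel":[1,0,-4],"twist":0},{"grip":0.4,"travel":[1,0,-4],"twist":0},{"grip":0.4,"travel":[1,0,-4],"twist":0},{"grip":0.4,"travel":[1,0,-4],"twist":0},{"grip":0.4,"travel":[1,0,-4],"twist":0}]';  python3 -m handwheel '[{"grip":0.4,"travel":[0.9,0,-3],"twist":0},{"grip":0.4,"travel":[0,0,-0.2],"twist":0},{"grip":0.4,"travel":[0,0,0],"twist":0},{"grip":0.4,"travel":[0,0,0],"twist":0}]';python3 -c "
from h import *
go(*mill(-83.0,0),.06,-30.4)"
```

```text
clock: 21.9
position: [0.4688, -0.2806, 0.1693]
eef_rot: [-1.532, 0.414, -0.418]
ft_force: [1.3, 1.0, 0.1]
finger_gap: 0.0486
clock: 22.3
position: [0.4614, -0.31, 0.1686]
eef_rot: [-1.531, 0.414, -0.416]
ft_force: [0.7, -0.4, -0.1]
finger_gap: 0.0487
t 22.3 pos [ 0.4614 -0.31    0.1686] gap 0.0487 F [ 0.7 -0.4 -0.1] j7 -0.16
  -> target [ 0.4611 -0.3111  0.06  ] twist 0.001 shift cm [ 0.02 10.86 -0.12]
```

```bash
python3 -m handwheel '[{"grip":0.4,"travel":[0,3,-0.1],"twist":0},{"grip":0.4,"travel":[0,4,0],"twist":0},{"grip":0.4,"travel":[0,2,0],"twist":0},{"grip":0.4,"travel":[0,1,0],"twist":0},{"grip":0.4,"travel":[0,0.5,0],"twist":0},{"grip":0.4,"travel":[0,0.4,0],"twist":0},{"grip":0.4,"travel":[0,0.2,0],"twist":0},{"grip":0.4,"travel":[0,0,0],"twist":0}]';python3 -c "
from h import *
go(*mill(-83,0),.06,-30.4)"
```

```text
clock: 23.1
position: [0.4646, -0.3135, 0.0619]
eef_rot: [-1.534, 0.408, -0.423]
ft_force: [1.5, 0.5, 21.8]
finger_gap: 0.0489
t 23.1 pos [ 0.4646 -0.3135  0.0619] gap 0.0489 F [ 1.5  0.5 21.8] j7 -0.23
  -> target [ 0.4611 -0.3111  0.06  ] twist 0.0 shift cm [-0.42  0.18  0.03]
```

```bash
python3 -m handwheel '[{"grip":0.4,"travel":[0,-0.8,0],"twist":0},{"grip":0.4,"travel":[0,0,0],"twist":0},{"grip":0.4,"travel":[0,0,0],"twist":0}]';python3 m.py | grep -v -e cover -e lever; python3 -c "
from h import *
go(*mill(-83,0),.06,-30.4)"
```

```text
clock: 23.4
position: [0.4606, -0.3122, 0.0655]
eef_rot: [-1.531, 0.415, -0.417]
ft_force: [1.4, -0.5, -0.1]
finger_gap: 0.0486
top pot_0 0.79 circ [572.8 218. ] r 25.2 h 0.0314 mill [-254.4  512.9]
side pot_0 0.9 circ [570.  219.9] r 26.8 h 0.0319 mill [-257.8  513.1]
side pot_0 0.64 circ [ 431.8 -368.9] r 27.4 h 0.0638 mill [-79.1 -64.7]
side pot_0 0.45 circ [ 456.5 -311.8] r 23.7 h 0.0669 mill [-86.6  -2.9]
top slideknob 70 bbox mid -182.4503051316383 0.6249222262638208 top 0.0769487271629635
top barknob 154 bbox mid -25.426282936048114 -150.77930058696944 top 0.3034941614919022
side slideknob 65 bbox mid -188.80497123248796 -0.10350001948429188 top 0.07669791409243218
t 23.7 pos [ 0.4601 -0.312   0.0646] gap 0.0492 F [ 2.2 -0.1 -1. ] j7 -0.23
  -> target [ 0.4611 -0.3111  0.06  ] twist -0.0 shift cm [0.04 0.46 0.13]
```

```bash
python3 -m handwheel '[{"grip":0.4,"travel":[0.3,0.2,0],"twist":0},{"grip":0.4,"travel":[0,0.15,0],"twist":0},{"grip":0.4,"travel":[0,0,0],"twist":0}]';python3 -m handwheel '[{"grip":0.4,"travel":[-0.4,0,0],"twist":0},{"grip":0.4,"travel":[-0.4,0,0],"twist":0},{"grip":0.4,"travel":[0,0,0],"twist":0},{"grip":0.4,"travel":[0,0,0],"twist":0}]';python3 m.py | grep -v -e cover -e lever; python3 -c "
from h import *
go(*mill(-83,0),.06,-30.4)"
```

```text
clock: 24.0
position: [0.4636, -0.3141, 0.062]
eef_rot: [-1.531, 0.415, -0.418]
ft_force: [1.5, -1.0, 5.9]
finger_gap: 0.0488
clock: 24.4
position: [0.4567, -0.3101, 0.062]
eef_rot: [-1.531, 0.415, -0.418]
ft_force: [1.5, -1.4, 6.2]
finger_gap: 0.0487
top pot_0 0.61 circ [573.4 218.5] r 25.4 h 0.0313 mill [-254.1  513.7]
side pot_0 0.76 circ [569.4 219.1] r 26.4 h 0.0306 mill [-257.8  512.1]
side pot_0 0.64 circ [ 427.3 -363.8] r 25.8 h 0.0635 mill [-85.5 -62.6]
side pot_0 0.51 circ [ 419.1 -286.8] r 17.1 h 0.0948 mill [-131.5   -0.3]
top slideknob 73 bbox mid -189.0138673284249 1.3700045849569253 top 0.07507787223511965
top barknob 151 bbox mid -25.326158790079585 -150.46857874356908 top 0.30327090253244987
side slideknob 65 bbox mid -193.1031712120444 0.009194799011205568 top 0.07664419242373202
t 24.7 pos [ 0.4567 -0.3101  0.062 ] gap 0.0489 F [ 0.7 -2.4  7.8] j7 -0.23
  -> target [ 0.4611 -0.3111  0.06  ] twist -0.0 shift cm [0.43 0.2  0.13]
```

```bash
python3 -m handwheel '[{"grip":0.4,"travel":[-0.2,0,0],"twist":0},{"grip":0.4,"travel":[-0.2,0,0],"twist":0},{"grip":0.4,"travel":[-0.1,0,0],"twist":0},{"grip":0.4,"travel":[0,0,0],"twist":0}]';python3 -c "
from h import *
go(*mill(-83,0),.06,-30.4)"
```

```text
clock: 25.1
position: [0.4555, -0.3094, 0.0627]
eef_rot: [-1.533, 0.408, -0.424]
ft_force: [16.4, -11.1, -6.3]
finger_gap: 0.0485
t 25.1 pos [ 0.4555 -0.3094  0.0627] gap 0.0485 F [ 16.4 -11.1  -6.3] j7 -0.22
  -> target [ 0.4611 -0.3111  0.06  ] twist -0.001 shift cm [0.56 0.28 0.14]
```

```bash
python3 -m handwheel '[{"grip":0.4,"travel":[0.4,0.1,0],"twist":0},{"grip":0.4,"travel":[0,0,0],"twist":0},{"grip":0.72,"travel":[0,0,0],"twist":0},{"grip":0.72,"travel":[0,0,0],"twist":0},{"grip":0.72,"travel":[0,-1,0],"twist":0},{"grip":0.9,"travel":[0,-3,0],"twist":0},{"grip":0.9,"travel":[0,-4,0],"twist":0},{"grip":0.9,"travel":[-1,-1.5,4],"twist":0},{"grip":0.9,"travel":[-1,0,4],"twist":0},{"grip":0.9,"travel":[-1,0,4],"twist":0}]'; python3 m.py|grep -v lever;python3 -c "
from h import *
go(.5719,.2172,.12,-30.4)"
```

```text
clock: 26.1
position: [0.4902, -0.1891, 0.1565]
eef_rot: [-1.531, 0.416, -0.418]
ft_force: [0.5, -0.3, 0.0]
finger_gap: 0.0769
top pot_0 0.94 circ [ 429.9 -365.3] r 24.9 h 0.0622 mill [-82.5 -62.5]
top pot_0 0.8 circ [ 457.5 -311.8] r 24.6 h 0.0633 mill [-85.7  -2.5]
top pot_0 0.75 circ [572.5 217.9] r 25.3 h 0.0312 mill [-254.6  512.7]
top cover_0 0.71 circ [ 620.  -317.2] r 9.1 h 0.2145 mill [57.1 75.2]
top cover_0 0.68 circ [452.9 218.8] r 26.7 h 0.0072 mill [-358.2  452.9]
top cover_0 0.67 circ [437.8 -33.5] r 27.0 h 0.0067 mill [-243.5  227.6]
side pot_0 0.82 circ [568.9 218.2] r 26.8 h 0.0322 mill [-257.8  511. ]
side pot_0 0.62 circ [ 454.7 -311.4] r 26.9 h 0.0637 mill [-88.3  -3.5]
side cover_0 0.88 circ [452.7 220.4] r 31.1 h 0.0081 mill [-359.2  454.2]
side cover_0 0.73 circ [436.  -33.2] r 30.0 h 0.0085 mill [-245.3  227. ]
side cover_0 0.65 circ [432.7  76.4] r 29.2 h 0.0083 mill [-303.6  319.9]
top barknob 155 bbox mid -25.401733938523556 -150.97157732827083 top 0.3035909736224389
side slideknob 66 bbox mid -194.74079796088535 0.14416026605018217 top 0.07480302358775157
t 26.4 pos [ 0.4894 -0.1914  0.1553] gap 0.0766 F [ 0.3 -0.1 -0.1] j7 -0.39
  -> target [0.5719 0.2172 0.12  ] twist -0.002 shift cm [-13.56   3.51  39.42]
```

```bash
python3 -m handwheel '[{"grip":0.9,"travel":[-1.35,0,3.9],"twist":0},{"grip":0.9,"travel":[-1.35,0,3.9],"twist":0},{"grip":0.9,"travel":[-1.35,0,3.9],"twist":0},{"grip":0.9,"travel":[-1.35,0,3.9],"twist":0},{"grip":0.9,"travel":[-1.35,0,3.9],"twist":0},{"grip":0.9,"travel":[-1.35,0,3.9],"twist":0},{"grip":0.9,"travel":[-1.35,0,3.9],"twist":0},{"grip":0.9,"travel":[-1.35,0,3.9],"twist":0},{"grip":0.9,"travel":[-1.35,0,3.9],"twist":0},{"grip":0.9,"travel":[-1.4,1,3.9],"twist":0}]'; python3 -m handwheel '[{"grip":0.9,"travel":[0,3,0.4],"twist":0},{"grip":0.9,"travel":[0,2,0],"twist":0},{"grip":0.9,"travel":[0,0,0],"twist":0}]';python3 -c "
from h import *
go(.5712,.2178,.026,-30.4)"
```

```text
clock: 27.4
position: [0.5722, 0.2145, 0.146]
eef_rot: [-1.53, 0.417, -0.42]
ft_force: [0.8, -0.3, -0.2]
finger_gap: 0.0765
clock: 27.7
position: [0.5715, 0.2159, 0.092]
eef_rot: [-1.534, 0.421, -0.414]
ft_force: [0.8, -0.5, -0.1]
finger_gap: 0.0769
t 27.7 pos [0.5715 0.2159 0.092 ] gap 0.0769 F [ 0.8 -0.5 -0.1] j7 -1.27
  -> target [0.5712 0.2178 0.026 ] twist -0.002 shift cm [-0.1   6.6   0.18]
```

```bash
python3 -m handwheel '[{"grip":0.9,"travel":[0,3,0.1],"twist":0},{"grip":0.9,"travel":[0,2.5,0],"twist":0},{"grip":0.9,"travel":[0,1.1,0],"twist":0},{"grip":0.9,"travel":[0,0,0],"twist":0},{"grip":0.4,"travel":[0,0,0],"twist":0},{"grip":0.4,"travel":[0,0,0],"twist":0},{"grip":0.4,"travel":[0,0,0],"twist":0}]' 40; python3 -m handwheel '[{"grip":0.4,"travel":[0,-2,0],"twist":0},{"grip":0.4,"travel":[0,-4,0],"twist":0},{"grip":0.4,"travel":[0,-4,0],"twist":0}]';  python3 -c "
from h import *
go(*mill(-85,62),.17,-30.4)"
```

```text
clock: 28.4
position: [0.5741, 0.2192, 0.0312]
eef_rot: [-1.529, 0.414, -0.418]
ft_force: [-1.7, -0.9, 6.8]
finger_gap: 0.0477
clock: 28.7
position: [0.5727, 0.2188, 0.1309]
eef_rot: [-1.531, 0.416, -0.416]
ft_force: [0.0, 0.3, -0.8]
finger_gap: 0.0479
t 28.7 pos [0.5727 0.2188 0.1309] gap 0.0479 F [ 0.   0.3 -0.8] j7 -1.25
  -> target [ 0.4908 -0.2566  0.17  ] twist -0.0 shift cm [ 16.99  -3.9  -45.16]
```

```bash
python3 -m handwheel '[{"grip":0.4,"travel":[0.8,-2,-2],"twist":0},{"grip":0.4,"travel":[1.5,-2,-4],"twist":0},{"grip":0.4,"travel":[1.5,0,-4],"twist":0},{"grip":0.4,"travel":[1.5,0,-4],"twist":0},{"grip":0.4,"travel":[1.5,0,-4],"twist":0},{"grip":0.4,"travel":[1.5,0,-4],"twist":0},{"grip":0.4,"travel":[1.5,0,-4],"twist":0},{"grip":0.4,"travel":[1.5,0,-4],"twist":0},{"grip":0.4,"travel":[1.5,0,-4],"twist":0},{"grip":0.4,"travel":[1.5,0,-4],"twist":0}]';  python3 -m handwheel '[{"grip":0.4,"travel":[1.5,0,-4],"twist":0},{"grip":0.4,"travel":[1.2,0,-3.1],"twist":0},{"grip":0.4,"travel":[0,3,0],"twist":0},{"grip":0.4,"travel":[0,4,0],"twist":0},{"grip":0.4,"travel":[0,0,0],"twist":0},{"grip":0.4,"travel":[0,0,0],"twist":0}]';python3 -c "
from h import *
go(*mill(-85,62),.0632,-30.4)"
```

```text
clock: 29.7
position: [0.5036, -0.1828, 0.1703]
eef_rot: [-1.531, 0.415, -0.417]
ft_force: [0.1, -1.2, -0.8]
finger_gap: 0.0482
clock: 30.3
position: [0.4915, -0.2557, 0.1003]
eef_rot: [-1.53, 0.416, -0.415]
ft_force: [0.4, 0.1, -0.4]
finger_gap: 0.0476
t 30.3 pos [ 0.4915 -0.2557  0.1003] gap 0.0476 F [ 0.4  0.1 -0.4] j7 -0.34
  -> target [ 0.4908 -0.2566  0.0632] twist 0.0 shift cm [-0.02  3.71 -0.12]
```

```bash
python3 -m handwheel '[{"grip":0.4,"travel":[0,1.5,-0.1],"twist":0},{"grip":0.4,"travel":[0,1,0],"twist":0},{"grip":0.4,"travel":[0,0.7,0],"twist":0},{"grip":0.4,"travel":[0,0.4,0],"twist":0},{"grip":0.4,"travel":[0,0.1,0],"twist":0},{"grip":0.4,"travel":[0,0,0],"twist":0}]';python3 -c "
from h import *
go(*mill(-85,62),.0632,-30.4)"
```

```text
clock: 30.9
position: [0.4916, -0.2575, 0.0631]
eef_rot: [-1.531, 0.415, -0.418]
ft_force: [-0.2, -1.2, 4.7]
finger_gap: 0.0477
t 30.9 pos [ 0.4916 -0.2575  0.0631] gap 0.0477 F [-0.2 -1.2  4.7] j7 -0.36
  -> target [ 0.4908 -0.2566  0.0632] twist -0.0 shift cm [-0.12 -0.01  0.03]
```

```bash
python3 -m handwheel '[{"grip":0.72,"travel":[0,0,0],"twist":0},{"grip":0.72,"travel":[0,0,0],"twist":0},{"grip":0.72,"travel":[0,-1,0],"twist":0},{"grip":0.6,"travel":[0,-3,0],"twist":0},{"grip":0.5,"travel":[-1,-4,2],"twist":0},{"grip":0.5,"travel":[-2,-2,4],"twist":0},{"grip":0.5,"travel":[-3,0,3.5],"twist":0},{"grip":0.5,"travel":[-3,0,3.5],"twist":0},{"grip":0.5,"travel":[-3,0,3],"twist":0},{"grip":0.5,"travel":[0,0,0],"twist":0}]'; python3 m.py v5|grep -v lever;python3 -c "
from h import *
go(.4368,-.0334,.10,-30.4)"
```

```text
clock: 31.9
position: [0.4675, -0.0524, 0.1633]
eef_rot: [-1.532, 0.409, -0.41]
ft_force: [0.6, -1.6, 0.3]
finger_gap: 0.043
top pot_0 0.91 circ [ 458.  -311.9] r 24.5 h 0.0627 mill [-85.3  -2.3]
top pot_0 0.89 circ [ 431.1 -365.7] r 24.9 h 0.0629 mill [-81.3 -62.2]
top pot_0 0.8 circ [ 491.8 -257.2] r 24.0 h 0.0618 mill [-83.8  62.1]
top cover_0 0.59 circ [452.9 219.4] r 27.9 h 0.0072 mill [-358.6  453.4]
side pot_0 0.63 circ [ 456.6 -314. ] r 26.9 h 0.0643 mill [-85.4  -4.8]
side pot_0 0.61 circ [ 487.3 -257.7] r 26.9 h 0.0633 mill [-87.4  59.4]
side cover_0 0.63 circ [432.7  76.9] r 28.1 h 0.0082 mill [-303.8  320.3]
side cover_0 0.57 circ [450.1 218.6] r 28.9 h 0.0085 mill [-360.6  451.3]
side cover_0 0.51 circ [434.4 -33.8] r 26.1 h 0.0084 mill [-246.4  225.7]
top slideknob 70 bbox mid -187.230444187873 1.556999501982311 top 0.07456334708738263
top barknob 153 bbox mid -25.472562612235357 -150.78757618096643 top 0.30410852223693113
side slideknob 57 bbox mid -191.93958804612487 1.3974732709075086 top 0.0761131849605591
t 32.2 pos [ 0.4685 -0.0594  0.1624] gap 0.0426 F [ 0.5 -0.1  0.4] j7 -0.59
  -> target [ 0.4368 -0.0334  0.1   ] twist -0.002 shift cm [-4.05  6.24  0.63]
```

View pics/v5.png

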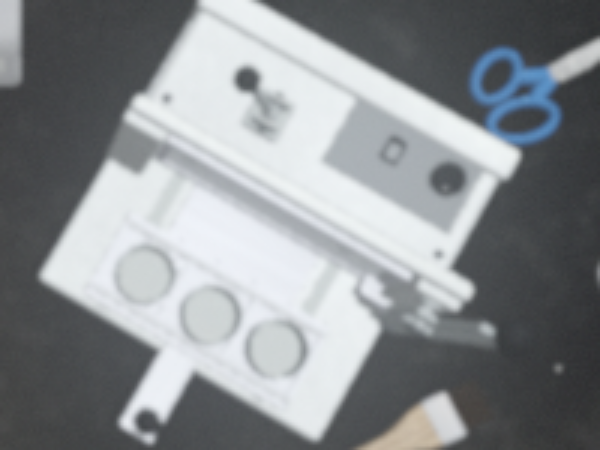

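```bash
python3 -m handwheel '[{"grip":0.5,"travel":[-2,2,0.3],"twist":0},{"grip":0.5,"travel":[-2,3,0.3],"twist":0},{"grip":0.5,"travel":[0,4,0],"twist":0},{"grip":0.5,"travel":[0,2.5,0],"twist":0},{"grip":0.5,"travel":[0,1,0],"twist":0},{"grip":0.5,"travel":[0,0,0],"twist":0},{"grip":0.5,"travel":[0,0,0],"twist":0}]';python3 -c "
from h import *
go(.4368,-.0335,.027,-30.4)"
```

```text
clock: 32.9
position: [0.4377, -0.033, 0.0382]
eef_rot: [-1.53, 0.416, -0.417]
ft_force: [-0.3, -0.3, 1.0]
finger_gap: 0.0429
t 32.9 pos [ 0.4377 -0.033   0.0382] gap 0.0429 F [-0.3 -0.3  1. ] j7 -0.77
  -> target [ 0.4368 -0.0335  0.027 ] twist -0.001 shift cm [-0.06  1.12 -0.09]
```

```bash
python3 -m handwheel '[{"grip":0.5,"travel":[0,0.8,-0.1],"twist":0},{"grip":0.5,"travel":[0,0.3,0],"twist":0},{"grip":0.5,"travel":[0,0,0],"twist":0},{"grip":0,"travel":[0,0,0],"twist":0},{"grip":0,"travel":[0,0,0],"twist":0},{"grip":0,"travel":[0,0,0],"twist":0}]' 40;python3 -m handwheel '[{"grip":0,"travel":[0,-2,0],"twist":0},{"grip":0,"travel":[0,-4,0],"twist":0},{"grip":0,"travel":[0,-4,0],"twist":0},{"grip":0,"travel":[0,0,0],"twist":0}]';python3 -c "
from h import *
go(*mill(-81.8,-62.3),.14,-30.4)
for n in('side',):
  p=optics.capture(n);save(p,'g5',(240,360,230,390),4)"
```

```text
clock: 33.5
position: [0.4366, -0.0337, 0.0267]
eef_rot: [-1.531, 0.416, -0.417]
ft_force: [-1.7, -1.0, 4.6]
finger_gap: 0.0143
clock: 33.9
position: [0.4391, -0.0336, 0.1308]
eef_rot: [-1.531, 0.41, -0.422]
ft_force: [0.6, 0.2, -0.7]
finger_gap: 0.0144
t 33.9 pos [ 0.4391 -0.0336  0.1308] gap 0.0144 F [ 0.6  0.2 -0.7] j7 -0.62
  -> target [ 0.4306 -0.3654  0.14  ] twist -0.0 shift cm [ 16.06  -0.85 -29.05]
```

View pics/g5.png

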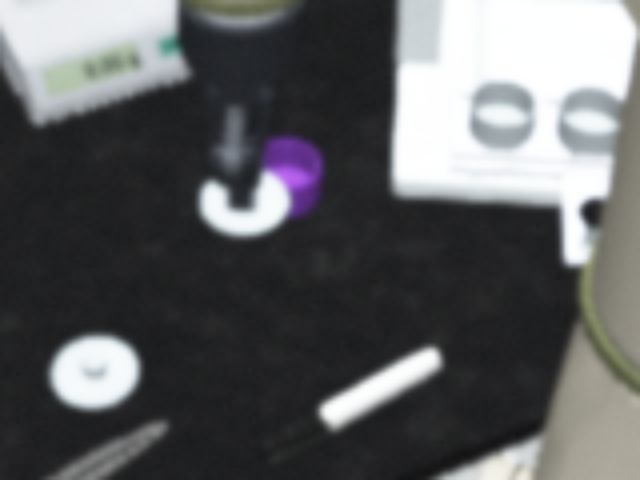

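```bash
python3 -m handwheel '[{"grip":0,"travel":[1.1,-0.9,-2.1],"twist":0},{"grip":0,"travel":[2.1,0,-3.8],"twist":0},{"grip":0,"travel":[2.1,0,-3.8],"twist":0},{"grip":0,"travel":[2.1,0,-3.8],"twist":0},{"grip":0,"travel":[2.1,0,-3.8],"twist":0},{"grip":0,"travel":[2.1,0,-3.8],"twist":0},{"grip":0,"travel":[2.1,0,-3.8],"twist":0},{"grip":0,"travel":[2.1,0,-3.8],"twist":0},{"grip":0,"travel":[0,2,0],"twist":0},{"grip":0,"travel":[0,0,0],"twist":0}]';python3 -m handwheel '[{"grip":0,"travel":[0,0,0],"twist":0}]';python3 m.py|grep top;python3 -c "
from h import *
go(*mill(-81.8,-62.3),.087,-30.4)"
```

```text
clock: 34.95
position: [0.4252, -0.3607, 0.1116]
eef_rot: [-1.527, 0.421, -0.413]
ft_force: [-0.3, 1.8, -1.1]
finger_gap: 0.0143
clock: 35.05
position: [0.4271, -0.3597, 0.1144]
eef_rot: [-1.529, 0.417, -0.413]
ft_force: [0.0, 0.0, -0.1]
finger_gap: 0.0143
top pot_0 0.92 circ [ 458.5 -312.1] r 24.8 h 0.0623 mill [-84.7  -2.2]
top pot_0 0.56 circ [ 490.9 -258.2] r 23.9 h 0.0634 mill [-84.1  60.7]
top cover_0 0.85 circ [434.   76.6] r 26.5 h 0.0071 mill [-302.5  320.7]
top cover_0 0.62 circ [451.6 219.9] r 28.8 h 0.0068 mill [-359.9  453.1]
top cover_0 0.55 circ [ 429.7 -341.9] r 18.2 h 0.0933 mill [-94.5 -42.4]
top cover_0 0.5 circ [ 490.7 -258.3] r 23.6 h 0.0352 mill [-84.2  60.5]
top slideknob 70 bbox mid -187.72332484566397 1.590665601713802 top 0.0756488362440815
top barknob 19 bbox mid -23.467909575428465 -161.15970637788996 top 0.30388891481787295
top lever 83 bbox mid 58.34089211526101 72.61867413887269 top 0.21978686390772517
side slideknob 67 bbox mid -192.515739801255 -0.3682588152110684 top 0.0762612866863573
side lever 53 bbox mid 51.15765500509923 72.123957653194 top 0.2210506477769779
t 35.35 pos [ 0.4277 -0.3608  0.116 ] gap 0.0145 F [-0.3 -0.5 -0.5] j7 -0.08
  -> target [ 0.4306 -0.3654  0.087 ] twist 0.0 shift cm [ 0.48  2.9  -0.25]
```

```bash
python3 -m handwheel '[{"grip":0,"travel":[0.5,1,-0.3],"twist":0},{"grip":0,"travel":[0,1,0],"twist":0},{"grip":0,"travel":[0,0,0],"twist":0},{"grip":0,"travel":[0,0,0],"twist":0}]';python3 -c "
from h import *
go(*mill(-81.8,-62.3),.0847,-30.4)"
```

```text
clock: 35.75
position: [0.4298, -0.3659, 0.0947]
eef_rot: [-1.53, 0.417, -0.415]
ft_force: [-0.1, -0.0, -0.2]
finger_gap: 0.0148
t 35.75 pos [ 0.4298 -0.3659  0.0947] gap 0.0148 F [-0.1 -0.  -0.2] j7 -0.09
  -> target [ 0.4306 -0.3654  0.0847] twist -0.0 shift cm [0.05 1.   0.08]
```

```bash
python3 -m handwheel '[{"grip":0,"travel":[0.1,0.4,0.1],"twist":0},{"grip":0,"travel":[0,0.3,0],"twist":0},{"grip":0,"travel":[0,0.2,0],"twist":0},{"grip":0,"travel":[0,0.1,0],"twist":0},{"grip":0,"travel":[0,0,0],"twist":0}]';python3 -c "
from h import *
go(*mill(-81.8,-62.3),.0847,-30.4)"
```

```text
clock: 36.25
position: [0.4314, -0.3659, 0.0852]
eef_rot: [-1.53, 0.416, -0.416]
ft_force: [-0.3, 0.7, -0.5]
finger_gap: 0.0144
t 36.25 pos [ 0.4314 -0.3659  0.0852] gap 0.0144 F [-0.3  0.7 -0.5] j7 -0.1
  -> target [ 0.4306 -0.3654  0.0847] twist -0.0 shift cm [-0.09  0.05 -0.  ]
```

```bash
python3 -m handwheel '[{"grip":0,"travel":[0,0.1,0],"twist":0},{"grip":0.4,"travel":[0,0,0],"twist":0},{"grip":0.4,"travel":[0,0,0],"twist":0},{"grip":0.4,"travel":[0,-1,0],"twist":0},{"grip":0.5,"travel":[0,-3,0],"twist":0},{"grip":0.5,"travel":[-1,-3,2],"twist":0},{"grip":0.5,"travel":[-2.2,0,3.8],"twist":0},{"grip":0.5,"travel":[-2.2,0,3.8],"twist":0},{"grip":0.5,"travel":[-2.2,0,3.8],"twist":0},{"grip":0.5,"travel":[-2.2,0,3.8],"twist":0}]';python3 -m handwheel '[{"grip":0.5,"travel":[-2.2,0,3.8],"twist":0},{"grip":0.5,"travel":[-2.2,0,3.8],"twist":0},{"grip":0.5,"travel":[-2.2,0,3.8],"twist":0},{"grip":0.5,"travel":[-2.2,0,3.8],"twist":0},{"grip":0.5,"travel":[-2.2,0,3.8],"twist":0},{"grip":0.5,"travel":[-1.3,2,2.1],"twist":0},{"grip":0.5,"travel":[0,3,0],"twist":0},{"grip":0.5,"travel":[0,0,0],"twist":0}]';python3 m.py v6|grep -v lever;python3 -c "
from h import *
go(.4335,.0767,.027,-30.4)"
```

```text
clock: 37.25
position: [0.434, -0.1663, 0.1551]
eef_rot: [-1.531, 0.415, -0.417]
ft_force: [-0.0, 0.4, 0.3]
finger_gap: 0.0428
clock: 38.05
position: [0.4329, 0.0767, 0.1024]
eef_rot: [-1.532, 0.418, -0.411]
ft_force: [-0.3, -0.0, -0.4]
finger_gap: 0.0426
top pot_0 0.86 circ [ 491.9 -258. ] r 24.3 h 0.0626 mill [-83.3  61.4]
top pot_0 0.73 circ [ 458.4 -311.9] r 24.8 h 0.0627 mill [-84.9  -2.1]
top cover_0 0.8 circ [ 432.8 -365.2] r 27.1 h 0.0646 mill [-80. -61.]
top cover_0 0.64 circ [431.5  71.8] r 26.9 h 0.0072 mill [-302.3  315.3]
side pot_0 0.66 circ [ 490.7 -259.6] r 27.4 h 0.0637 mill [-83.6  59.4]
side pot_0 0.6 circ [ 454.6 -313.3] r 26.3 h 0.0637 mill [-87.5  -5.2]
side cover_0 0.76 circ [448.6 219.4] r 27.7 h 0.0088 mill [-362.2  451.2]
side cover_0 0.67 circ [431.7  77.7] r 28.0 h 0.0086 mill [-305.1  320.5]
top slideknob 70 bbox mid -187.7732646379833 1.4211700700334626 top 0.07525844165117229
top barknob 149 bbox mid -25.579722216360118 -150.29495341251948 top 0.3040082027740978
side slideknob 16 bbox mid -188.71598745698293 6.697758397750825 top 0.07542040807355112
t 38.35 pos [0.4356 0.0758 0.1055] gap 0.0425 F [ 0.2 -0.5  0.4] j7 -0.94
  -> target [0.4335 0.0767 0.027 ] twist -0.002 shift cm [-0.25  7.85 -0.03]
```

```bash
python3 -m handwheel '[{"grip":0.5,"travel":[-0.2,3,0],"twist":0},{"grip":0.5,"travel":[0,3,0],"twist":0},{"grip":0.5,"travel":[0,1.5,0],"twist":0},{"grip":0.5,"travel":[0,0.3,0],"twist":0},{"grip":0.5,"travel":[0,0,0],"twist":0},{"grip":0,"travel":[0,0,0],"twist":0},{"grip":0,"travel":[0,0,0],"twist":0},{"grip":0,"travel":[0,0,0],"twist":0}]' 40; python3 -c "
from h import *
go(*mill(-84.5,-2),.14,-30.4)";python3 -m handwheel '[{"grip":0,"travel":[0,-2,0],"twist":0},{"grip":0,"travel":[0,-4,0],"twist":0},{"grip":0,"travel":[0,-4.5,0],"twist":0},{"grip":0,"travel":[0,0,0],"twist":0}]';python3 -c "
from h import *
go(*mill(-84.5,-2),.14,-30.4)"
```

```text
clock: 39.15
position: [0.434, 0.0772, 0.0275]
eef_rot: [-1.531, 0.415, -0.418]
ft_force: [-1.6, 0.4, 8.0]
finger_gap: 0.0148
t 39.15 pos [0.434  0.0772 0.0275] gap 0.0148 F [-1.6  0.4  8. ] j7 -1.09
  -> target [ 0.4588 -0.3121  0.14  ] twist -0.001 shift cm [ 21.86 -11.22 -32.31]
clock: 39.55
position: [0.4362, 0.0781, 0.1367]
eef_rot: [-1.529, 0.409, -0.423]
ft_force: [0.6, 0.4, -1.4]
finger_gap: 0.0145
t 39.55 pos [0.4362 0.0781 0.1367] gap 0.0145 F [ 0.6  0.4 -1.4] j7 -0.9
  -> target [ 0.4588 -0.3121  0.14  ] twist -0.0 shift cm [ 21.7   -0.26 -32.51]
```

```bash
python3 -m handwheel '[{"grip":0,"travel":[1.2,-0.5,-1.8],"twist":0},{"grip":0,"travel":[2.4,0,-3.6],"twist":0},{"grip":0,"travel":[2.4,0,-3.6],"twist":0},{"grip":0,"travel":[2.4,0,-3.6],"twist":0},{"grip":0,"travel":[2.4,0,-3.6],"twist":0},{"grip":0,"travel":[2.4,0,-3.6],"twist":0},{"grip":0,"travel":[2.4,0,-3.6],"twist":0},{"grip":0,"travel":[2.4,0,-3.6],"twist":0},{"grip":0,"travel":[2.4,0,-3.6],"twist":0},{"grip":0,"travel":[1.3,0,-1.7],"twist":0}]';python3 -m handwheel '[{"grip":0,"travel":[0.1,2.5,0],"twist":0},{"grip":0,"travel":[0,1.5,0],"twist":0},{"grip":0,"travel":[0,0,0],"twist":0},{"grip":0,"travel":[0,0,0],"twist":0}]';python3 -c "
from h import *
go(*mill(-84.5,-2),.0855,-30.4)"
```

```text
clock: 40.55
position: [0.4555, -0.3156, 0.1362]
eef_rot: [-1.531, 0.42, -0.42]
ft_force: [-0.5, 0.6, -0.5]
finger_gap: 0.0146
clock: 40.95
position: [0.4576, -0.3109, 0.0966]
eef_rot: [-1.53, 0.415, -0.415]
ft_force: [-0.3, 0.2, 0.6]
finger_gap: 0.0148
t 40.95 pos [ 0.4576 -0.3109  0.0966] gap 0.0148 F [-0.3  0.2  0.6] j7 -0.22
  -> target [ 0.4588 -0.3121  0.0855] twist 0.001 shift cm [ 0.16  1.11 -0.05]
```

```bash
python3 -m handwheel '[{"grip":0,"travel":[0.1,0.4,0],"twist":0},{"grip":0,"travel":[0,0.3,0],"twist":0},{"grip":0,"travel":[0,0.2,0],"twist":0},{"grip":0,"travel":[0,0.2,0],"twist":0},{"grip":0,"travel":[0,0,0],"twist":0}]';python3 -c "
from h import *
go(*mill(-84.5,-2),.0855,-30.4)"
```

```text
clock: 41.45
position: [0.4587, -0.3123, 0.0856]
eef_rot: [-1.531, 0.416, -0.417]
ft_force: [-0.1, -0.0, 1.3]
finger_gap: 0.0148
t 41.45 pos [ 0.4587 -0.3123  0.0856] gap 0.0148 F [-0.1 -0.   1.3] j7 -0.23
  -> target [ 0.4588 -0.3121  0.0855] twist -0.0 shift cm [0.   0.01 0.02]
```

```bash
python3 -m handwheel '[{"grip":0,"travel":[0,0.1,0],"twist":0},{"grip":0.4,"travel":[0,0,0],"twist":0},{"grip":0.4,"travel":[0,0,0],"twist":0},{"grip":0.4,"travel":[0,-1,0],"twist":0},{"grip":0.5,"travel":[0,-3,0],"twist":0},{"grip":0.5,"travel":[-1,-3,1.8],"twist":0},{"grip":0.5,"travel":[-2.2,0,3.6],"twist":0},{"grip":0.5,"travel":[-2.2,0,3.6],"twist":0},{"grip":0.5,"travel":[-2.2,0,3.6],"twist":0},{"grip":0.5,"travel":[-2.2,0,3.6],"twist":0}]';python3 -m handwheel '[{"grip":0.5,"travel":[-2.2,0,3.6],"twist":0},{"grip":0.5,"travel":[-2.2,0,3.6],"twist":0},{"grip":0.5,"travel":[-2.2,0,3.6],"twist":0},{"grip":0.5,"travel":[-2.2,0,3.6],"twist":0},{"grip":0.5,"travel":[-2.2,0,3.6],"twist":0},{"grip":0.5,"travel":[-2.2,0,3.6],"twist":0},{"grip":0.5,"travel":[-2.2,0,3.7],"twist":0},{"grip":0.5,"travel":[-2.2,2,4],"twist":0},{"grip":0.5,"travel":[0,3,0],"twist":0},{"grip":0.5,"travel":[0,0,0],"twist":0}]';python3 m.py|grep -v lever;python3 -c "
from h import *
go(.452,.2195,.027,-30.4)"
```

```text
clock: 42.45
position: [0.4557, -0.1212, 0.155]
eef_rot: [-1.531, 0.416, -0.417]
ft_force: [1.5, 1.2, 0.6]
finger_gap: 0.043
clock: 43.45
position: [0.4503, 0.2194, 0.1018]
eef_rot: [-1.533, 0.417, -0.41]
ft_force: [0.3, -1.5, -0.1]
finger_gap: 0.0425
top pot_0 0.83 circ [ 492.5 -259.1] r 25.0 h 0.0622 mill [-82.2  60.8]
top cover_0 0.76 circ [ 460.4 -313.2] r 27.1 h 0.0648 mill [-82.6  -2.2]
top cover_0 0.67 circ [429.8 235. ] r 28.8 h 0.0069 mill [-386.4  455.2]
side pot_0 0.79 circ [ 490.  -260.3] r 27.3 h 0.0635 mill [-83.8  58.4]
side cover_0 0.53 circ [428.  237.8] r 28.1 h 0.0085 mill [-389.3  456.7]
top slideknob 70 bbox mid -186.11317089373702 1.2165358038937386 top 0.0753166827924241
top barknob 152 bbox mid -25.569167865206552 -151.57924779457682 top 0.30342532034798897
side barknob 92 bbox mid -29.321410634201296 -155.1781551287652 top 0.30345522662519964
t 43.75 pos [0.4535 0.2182 0.1056] gap 0.0427 F [-0.6  0.9  0.8] j7 -1.35
  -> target [0.452  0.2195 0.027 ] twist -0.002 shift cm [-0.21  7.86  0.03]
```

```bash
python3 -c "
from h import *
go(.429,.236,.1,-30.4)
s=ctrl.sense();print(s['joint_pos'].round(2))";python3 m.py | grep cover
```

```text
t 43.75 pos [0.4535 0.2182 0.1056] gap 0.0427 F [-0.6  0.9  0.8] j7 -1.35
  -> target [0.429 0.236 0.1  ] twist -0.002 shift cm [-3.02  0.56  0.29]
[ 0.34  0.37 -1.01  1.9   0.36  1.06 -1.35]
top cover_0 0.82 circ [ 433.2 -366.7] r 27.4 h 0.0644 mill [-78.9 -62.1]
top cover_0 0.77 circ [ 459.7 -312.7] r 27.1 h 0.0648 mill [-83.4  -2.1]
top cover_0 0.69 circ [ 621.9 -318. ] r 10.5 h 0.2128 mill [59.2 75.4]
top cover_0 0.67 circ [430.7 235.4] r 25.7 h 0.0071 mill [-385.7  456. ]
side cover_0 0.84 circ [426.9 237.9] r 27.3 h 0.0086 mill [-390.3  456.2]
```

```bash
python3 -m handwheel '[{"grip":0.5,"travel":[-3,0,0.3],"twist":0},{"grip":0.5,"travel":[0,3,0],"twist":0},{"grip":0.5,"travel":[0,2.5,0],"twist":0},{"grip":0.5,"travel":[0,1,0],"twist":0},{"grip":0.5,"travel":[0,0,0],"twist":0},{"grip":0.5,"travel":[0,0,0],"twist":0}]';python3 -c "
from h import *
go(.4295,.2362,.027,-30.4)"
```

```text
clock: 44.65
position: [0.4285, 0.2371, 0.0401]
eef_rot: [-1.53, 0.416, -0.416]
ft_force: [-0.6, -0.5, 0.8]
finger_gap: 0.0428
t 44.65 pos [0.4285 0.2371 0.0401] gap 0.0428 F [-0.6 -0.5  0.8] j7 -1.48
  -> target [0.4295 0.2362 0.027 ] twist -0.0 shift cm [ 0.13  1.31 -0.03]
```

```bash
python3 -m handwheel '[{"grip":0.5,"travel":[0.1,1,0],"twist":0},{"grip":0.5,"travel":[0,0.3,0],"twist":0},{"grip":0.5,"travel":[0,0,0],"twist":0},{"grip":0,"travel":[0,0,0],"twist":0},{"grip":0,"travel":[0,0,0],"twist":0},{"grip":0,"travel":[0,0,0],"twist":0}]' 40;python3 -m handwheel '[{"grip":0,"travel":[0,-2,0],"twist":0},{"grip":0,"travel":[0,-4,0],"twist":0},{"grip":0,"travel":[0,-4.5,0],"twist":0},{"grip":0,"travel":[0,0,0],"twist":0}]';python3 -c "
from h import *
go(*mill(-83,61.3),.14,-30.4)"
```

```text
clock: 45.25
position: [0.4292, 0.2363, 0.0267]
eef_rot: [-1.53, 0.416, -0.417]
ft_force: [-0.9, -0.8, 3.7]
finger_gap: 0.0147
clock: 45.65
position: [0.4312, 0.2381, 0.1363]
eef_rot: [-1.526, 0.411, -0.421]
ft_force: [1.5, 1.1, -1.2]
finger_gap: 0.0142
t 45.65 pos [0.4312 0.2381 0.1363] gap 0.0142 F [ 1.5  1.1 -1.2] j7 -1.35
  -> target [ 0.4921 -0.2582  0.14  ] twist -0.0 shift cm [ 30.37  -0.45 -39.73]
```

```bash
python3 -m handwheel '[{"grip":0,"travel":[1.3,-0.5,-1.7],"twist":0},{"grip":0,"travel":[2.6,0,-3.4],"twist":0},{"grip":0,"travel":[2.6,0,-3.4],"twist":0},{"grip":0,"travel":[2.6,0,-3.4],"twist":0},{"grip":0,"travel":[2.6,0,-3.4],"twist":0},{"grip":0,"travel":[2.6,0,-3.4],"twist":0},{"grip":0,"travel":[2.6,0,-3.4],"twist":0},{"grip":0,"travel":[2.6,0,-3.4],"twist":0},{"grip":0,"travel":[2.6,0,-3.4],"twist":0},{"grip":0,"travel":[2.6,0,-3.4],"twist":0}]';python3 -m handwheel '[{"grip":0,"travel":[2.6,0,-3.4],"twist":0},{"grip":0,"travel":[2.6,0,-3.4],"twist":0},{"grip":0,"travel":[0.4,2,-0.6],"twist":0},{"grip":0,"travel":[0,2,0],"twist":0},{"grip":0,"travel":[0,0,0],"twist":0},{"grip":0,"travel":[0,0,0],"twist":0}]';python3 -c "
from h import *
go(*mill(-83,61.3),.085,-30.4)"
```

```text
clock: 46.65
position: [0.4781, -0.1693, 0.136]
eef_rot: [-1.531, 0.416, -0.416]
ft_force: [0.1, 0.3, -0.7]
finger_gap: 0.0145
clock: 47.25
position: [0.4892, -0.259, 0.0964]
eef_rot: [-1.53, 0.416, -0.415]
ft_force: [1.1, -0.1, 1.0]
finger_gap: 0.0145
t 47.25 pos [ 0.4892 -0.259   0.0964] gap 0.0145 F [ 1.1 -0.1  1. ] j7 -0.37
  -> target [ 0.4921 -0.2582  0.085 ] twist 0.0 shift cm [0.21 1.14 0.22]
```

```bash
python3 -m handwheel '[{"grip":0,"travel":[0.2,0.1,0.2],"twist":0},{"grip":0,"travel":[0,0.3,0],"twist":0},{"grip":0,"travel":[0,0.3,0],"twist":0},{"grip":0,"travel":[0,0.2,0],"twist":0},{"grip":0,"travel":[0,0.2,0],"twist":0},{"grip":0,"travel":[0,0,0],"twist":0}]';python3 -c "
from h import *
go(*mill(-83,61.3),.085,-30.4)"
```

```text
clock: 47.85
position: [0.4918, -0.2588, 0.085]
eef_rot: [-1.53, 0.416, -0.416]
ft_force: [-0.0, -0.5, -0.4]
finger_gap: 0.0147
t 47.85 pos [ 0.4918 -0.2588  0.085 ] gap 0.0147 F [-0.  -0.5 -0.4] j7 -0.38
  -> target [ 0.4921 -0.2582  0.085 ] twist -0.0 shift cm [-0.    0.    0.06]
```

```bash
python3 -m handwheel '[{"grip":0,"travel":[0,0.1,0],"twist":0},{"grip":0.4,"travel":[0,0,0],"twist":0},{"grip":0.4,"travel":[0,0,0],"twist":0},{"grip":0.4,"travel":[0,-1,0],"twist":0},{"grip":0.5,"travel":[0,-3,0],"twist":0},{"grip":0.5,"travel":[-2,-3,0],"twist":0},{"grip":0.5,"travel":[-4,-1,4],"twist":0},{"grip":0.5,"travel":[-3,0,4],"twist":0},{"grip":0.5,"travel":[0,0,3],"twist":0},{"grip":0.5,"travel":[0,0,0],"twist":0}]';python3 m.py v7|grep -v lever;python3 -c "
from h import *
go(*mill(-189.5,0),.17,59.6)"
```

```text
clock: 48.85
position: [0.4734, -0.1213, 0.1645]
eef_rot: [-1.531, 0.409, -0.413]
ft_force: [-0.3, -1.1, 0.8]
finger_gap: 0.0427
top cover_0 0.86 circ [ 460.6 -313.1] r 27.0 h 0.0645 mill [-82.5  -2. ]
top cover_0 0.8 circ [ 433.6 -366. ] r 27.1 h 0.0646 mill [-78.9 -61.3]
side pot_0 0.67 circ [ 472.2 -252.6] r 16.6 h 0.0604 mill [-103.   56.]
side pot_0 0.49 circ [ 442.  -306.3] r 18.5 h 0.0608 mill [-101.9   -5.5]
side cover_0 0.75 circ [ 492.5 -260.5] r 29.9 h 0.0662 mill [-81.6  59.5]
side cover_0 0.53 circ [ 457.6 -313.3] r 27.6 h 0.0666 mill [-84.9  -3.7]
top slideknob 71 bbox mid -185.67906030606557 1.2186949350543026 top 0.07513554047634675
top barknob 153 bbox mid -25.431412246101207 -151.4888521058865 top 0.30377987927651035
side slideknob 65 bbox mid -189.3096086142508 -0.5242632679735557 top 0.07542646309689696
t 49.15 pos [ 0.4717 -0.1266  0.163 ] gap 0.043 F [ 0.   0.3 -0.9] j7 -0.5
  -> target [ 0.3693 -0.2572  0.17  ] twist 1.569 shift cm [16.45 -0.7  -2.23]
```

View pics/v7.png

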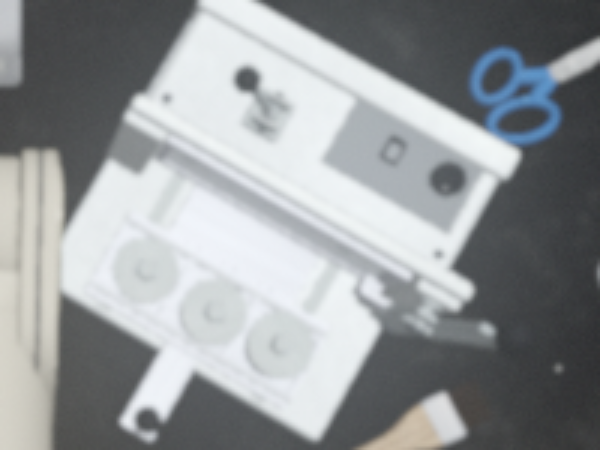

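```bash
python3 -m handwheel '[{"grip":0.5,"travel":[-0.5,0,-4],"twist":0},{"grip":0.5,"travel":[-0.6,0,-4.1],"twist":0},{"grip":0.5,"travel":[-0.6,0,-4.2],"twist":0},{"grip":0.5,"travel":[-0.5,0,-4.2],"twist":0},{"grip":0.5,"travel":[0,0.5,0],"twist":-0.15},{"grip":0.5,"travel":[0,0.5,0],"twist":-0.15},{"grip":0.5,"travel":[0,0.5,0],"twist":-0.15},{"grip":0.5,"travel":[0,0.5,0],"twist":-0.15},{"grip":0.5,"travel":[0,0.5,0],"twist":-0.15},{"grip":0.5,"travel":[0,0.5,0],"twist":-0.15}]';python3 -m handwheel '[{"grip":0.5,"travel":[0,0.5,0],"twist":-0.15},{"grip":0.5,"travel":[0,0.5,0],"twist":-0.15},{"grip":0.5,"travel":[0,0.5,0],"twist":-0.15},{"grip":0.5,"travel":[0,0,0],"twist":-0.15},{"grip":0.5,"travel":[0,0,0],"twist":-0.07},{"grip":0.5,"travel":[0,0,0],"twist":0}]';python3 -c "
from h import *
go(*mill(-188.5,0),.063,59.6)"
```

```text
clock: 50.15
position: [0.369, -0.2573, 0.1328]
eef_rot: [-1.551, -0.293, 0.293]
ft_force: [0.1, -0.8, 0.3]
finger_gap: 0.0428
clock: 50.75
position: [0.369, -0.2572, 0.1179]
eef_rot: [-1.415, -0.809, 0.809]
ft_force: [-0.5, -0.5, -0.9]
finger_gap: 0.0427
t 50.75 pos [ 0.369  -0.2572  0.1179] gap 0.0427 F [-0.5 -0.5 -0.9] j7 1.43
  -> target [ 0.3701 -0.2577  0.063 ] twist -0.002 shift cm [ 0.01  5.49 -0.12]
```

```bash
python3 -m handwheel '[{"grip":0.5,"travel":[0,2.5,-0.1],"twist":0},{"grip":0.5,"travel":[0,2,0],"twist":0},{"grip":0.5,"travel":[0,1,0],"twist":0},{"grip":0.5,"travel":[0,0,0],"twist":0},{"grip":0,"travel":[0,0,0],"twist":0},{"grip":0,"travel":[0,0,0],"twist":0},{"grip":0,"travel":[0,0,0],"twist":0}]' 50;python3 -c "
from h import *
go(*mill(-60,0),.063,59.6)"
```

```text
clock: 51.45
position: [0.3705, -0.2582, 0.064]
eef_rot: [-1.417, -0.808, 0.809]
ft_force: [-2.7, -3.9, 5.2]
finger_gap: 0.0197
t 51.45 pos [ 0.3705 -0.2582  0.064 ] gap 0.0197 F [-2.7 -3.9  5.2] j7 1.34
  -> target [ 0.4809 -0.3227  0.063 ] twist -0.002 shift cm [  0.02   0.12 -12.8 ]
```

```bash
python3 -m handwheel '[{"grip":0,"travel":[0,0,-0.7],"twist":0},{"grip":0,"travel":[0,0,-1.3],"twist":0},{"grip":0,"travel":[0,0,-1.6],"twist":0},{"grip":0,"travel":[0,0,-1.6],"twist":0},{"grip":0,"travel":[0,0,-1.6],"twist":0},{"grip":0,"travel":[0,0,-1.6],"twist":0},{"grip":0,"travel":[0,0,-1.6],"twist":0},{"grip":0,"travel":[0,0,-1.3],"twist":0},{"grip":0,"travel":[0,0,-0.7],"twist":0},{"grip":0,"travel":[0,0,-0.4],"twist":0}]' 50;python3 -m handwheel '[{"grip":0,"travel":[0,0,-0.3],"twist":0},{"grip":0,"travel":[0,0,0],"twist":0}]'; python3 -c "
from h import *
go(*mill(-60,0),.063,59.6)"
```

```text
clock: 52.45
position: [0.4779, -0.3212, 0.0641]
eef_rot: [-1.417, -0.809, 0.808]
ft_force: [-3.6, -2.4, 7.0]
finger_gap: 0.0204
clock: 52.65
position: [0.48, -0.3225, 0.0641]
eef_rot: [-1.417, -0.809, 0.809]
ft_force: [-2.8, -2.7, 6.4]
finger_gap: 0.0203
t 52.65 pos [ 0.48   -0.3225  0.0641] gap 0.0203 F [-2.8 -2.7  6.4] j7 1.25
  -> target [ 0.4809 -0.3227  0.063 ] twist -0.002 shift cm [ 0.03  0.11 -0.09]
```

```bash
python3 -m handwheel '[{"grip":0,"travel":[0,0,-0.2],"twist":0},{"grip":0,"travel":[0,0,-0.1],"twist":0},{"grip":0,"travel":[0,0,0],"twist":0}]'; python3 -m handwheel '[{"grip":0,"travel":[0,0,-0.2],"twist":0},{"grip":0,"travel":[0,0,-0.1],"twist":0},{"grip":0,"travel":[0,0,0],"twist":0}]';  python3 -c "
from h import *
go(*mill(-60,0),.063,59.6)"
```

```text
clock: 52.95
position: [0.4802, -0.3226, 0.0639]
eef_rot: [-1.412, -0.805, 0.812]
ft_force: [-16.2, 5.4, 19.4]
finger_gap: 0.0201
clock: 53.25
position: [0.4804, -0.3227, 0.0638]
eef_rot: [-1.407, -0.801, 0.815]
ft_force: [-30.7, 13.0, 33.4]
finger_gap: 0.0201
t 53.25 pos [ 0.4804 -0.3227  0.0638] gap 0.0201 F [-30.7  13.   33.4] j7 1.25
  -> target [ 0.4809 -0.3227  0.063 ] twist -0.002 shift cm [ 0.03  0.08 -0.05]
```

```bash
python3 -m handwheel '[{"grip":0,"travel":[0,0,0.5],"twist":0},{"grip":0.5,"travel":[0,0,0],"twist":0},{"grip":0.5,"travel":[0,0,0],"twist":0},{"grip":0.5,"travel":[0,-2,0],"twist":0},{"grip":0,"travel":[0,-4,0.5],"twist":0},{"grip":0,"travel":[0,-4.5,0],"twist":0},{"grip":0,"travel":[0,-4.5,0],"twist":0},{"grip":0,"travel":[0,-4.5,0],"twist":0},{"grip":0,"travel":[2,0,0],"twist":0},{"grip":0,"travel":[4,0,0],"twist":0}]' 50;python3 -c "
from h import *
go(*mill(58,109),.26,59.6)"
```

```text
clock: 54.25
position: [0.5066, -0.2705, 0.2593]
eef_rot: [-1.42, -0.805, 0.805]
ft_force: [0.5, -0.1, 0.5]
finger_gap: -0.0001
t 54.25 pos [ 0.5066 -0.2705  0.2593] gap -0.0001 F [ 0.5 -0.1  0.5] j7 1.26
  -> target [ 0.6379 -0.2884  0.26  ] twist -0.007 shift cm [  5.1   -0.04 -12.23]
```

```bash
python3 -m handwheel '[{"grip":0,"travel":[3,0,-2],"twist":0},{"grip":0,"travel":[2,0,-4],"twist":0},{"grip":0,"travel":[0,0,-4],"twist":0},{"grip":0,"travel":[0,0,-2.2],"twist":0},{"grip":0,"travel":[0,0,0],"twist":0},{"grip":0,"travel":[0,0,0],"twist":0}]';python3 m.py v8 | grep -v cover;python3 -c "
from h import *
go(*mill(58,109),.22,59.6)"
```

```text
clock: 54.85
position: [0.6375, -0.2858, 0.2574]
eef_rot: [-1.413, -0.81, 0.809]
ft_force: [0.1, 0.5, -0.3]
finger_gap: -0.0
side pot_0 0.55 circ [ 549.1 -364.8] r 13.6 h 0.0544 mill [20.1 -1.8]
side pot_0 0.44 circ [ 523.  -420.2] r 18.4 h 0.0625 mill [ 25.6 -62.8]
top barknob 153 bbox mid -25.42636055683247 -151.0934785552044 top 0.3039090969272066
side lever 53 bbox mid 53.34743420843192 71.84691801154233 top 0.21986533119966123
t 55.15 pos [ 0.6368 -0.2866  0.2586] gap -0.0001 F [ 0.3 -0.7 -0.1] j7 1.15
  -> target [ 0.6379 -0.2884  0.22  ] twist -0.001 shift cm [-0.1   3.86 -0.19]
```

View pics/v8.png

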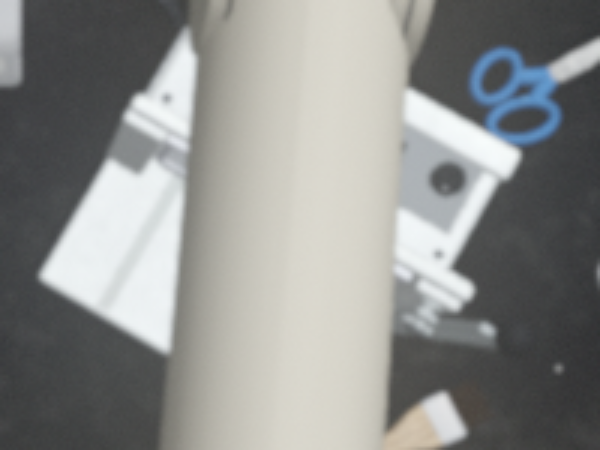

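```bash
python3 -m handwheel '[{"grip":0,"travel":[0,2.4,-0.2],"twist":0},{"grip":0,"travel":[0,1.5,0],"twist":0},{"grip":0,"travel":[-1,0,0],"twist":0},{"grip":0,"travel":[-1,0,0],"twist":0},{"grip":0,"travel":[-1,0,0],"twist":0},{"grip":0,"travel":[-1,0,0],"twist":0},{"grip":0,"travel":[-1,0,0],"twist":0},{"grip":0,"travel":[-1,0,0],"twist":0},{"grip":0,"travel":[-0.7,0,0],"twist":0},{"grip":0,"travel":[0,0,0],"twist":0}]';python3 -c "
from h import *
go(*mill(58,38),.22,59.6)"
```

```text
clock: 56.15
position: [0.604, -0.347, 0.2187]
eef_rot: [-1.416, -0.807, 0.808]
ft_force: [1.2, -0.5, 0.6]
finger_gap: -0.0002
t 56.15 pos [ 0.604  -0.347   0.2187] gap -0.0002 F [ 1.2 -0.5  0.6] j7 1.24
  -> target [ 0.602  -0.3497  0.22  ] twist -0.003 shift cm [-0.33 -0.13  0.04]
```

```bash
python3 -m handwheel '[{"grip":0,"travel":[-0.4,0,0],"twist":0},{"grip":0,"travel":[-0.2,0,0],"twist":0},{"grip":0,"travel":[0,0,0],"twist":0}]';python3 -m handwheel '[{"grip":0,"travel":[-0.3,0,0],"twist":0},{"grip":0,"travel":[-0.2,0,0],"twist":0},{"grip":0,"travel":[0,0,0],"twist":0}]';python3 -c "
from h import *
go(*mill(58,38),.22,59.6)"
```

```text
clock: 56.45
position: [0.6019, -0.3504, 0.219]
eef_rot: [-1.415, -0.809, 0.809]
ft_force: [0.2, -0.1, -0.0]
finger_gap: 0.0001
clock: 56.75
position: [0.6009, -0.3518, 0.2191]
eef_rot: [-1.412, -0.815, 0.809]
ft_force: [4.6, 7.0, -1.4]
finger_gap: -0.0001
t 56.75 pos [ 0.6009 -0.3518  0.2191] gap -0.0001 F [ 4.6  7.  -1.4] j7 1.25
  -> target [ 0.602  -0.3497  0.22  ] twist 0.002 shift cm [ 0.24 -0.09  0.02]
```

```bash
python3 -m handwheel '[{"grip":0,"travel":[-0.3,0,0],"twist":0},{"grip":0,"travel":[0,0,0],"twist":0},{"grip":0,"travel":[0,0,0],"twist":0}]';python3 -m handwheel '[{"grip":0,"travel":[0.8,0,0],"twist":0},{"grip":0,"travel":[1,0,0],"twist":0},{"grip":0,"travel":[0,-3,0],"twist":0},{"grip":0,"travel":[0,-4,0],"twist":0},{"grip":0,"travel":[0,-4,0],"twist":0},{"grip":0.5,"travel":[3,-3,3],"twist":0},{"grip":0.5,"travel":[3,0,4],"twist":0},{"grip":0.5,"travel":[3,0,4],"twist":0},{"grip":0.5,"travel":[3,0,4],"twist":0},{"grip":0.5,"travel":[0,0,0],"twist":0}]';python3 m.py v9|grep -v pot;python3 -c "
from h import *
go(*mill(58,14),.22,-30.4)"
```

```text
clock: 57.05
position: [0.6007, -0.3521, 0.2191]
eef_rot: [-1.41, -0.819, 0.808]
ft_force: [8.9, 12.2, -3.2]
finger_gap: 0.0002
clock: 58.05
position: [0.5378, -0.1563, 0.3593]
eef_rot: [-1.415, -0.816, 0.817]
ft_force: [0.8, -0.1, 0.2]
finger_gap: 0.0423
top barknob 152 bbox mid -25.164958730090497 -150.3923268375449 top 0.3027631660527021
t 58.35 pos [ 0.5391 -0.1653  0.3576] gap 0.0425 F [0.1 0.5 0.5] j7 1.09
  -> target [ 0.5898 -0.3704  0.22  ] twist 1.568 shift cm [ 14.76  13.74 -15.12]
```

View pics/v9.png

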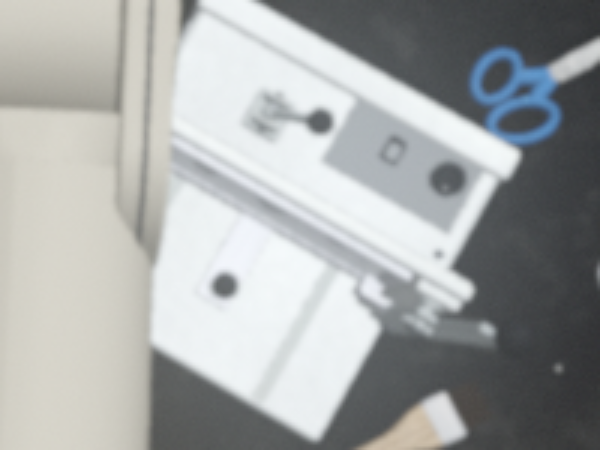

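```bash
cat > l.py <<'E'
from h import *
from scipy.optimize import least_squares
for nm in("top","side"):
    p=optics.capture(nm);X=cloud(p);q=X[p["depth"]>0];a=(q[:,:2]-O)@EX*1000;b=(q[:,:2]-O)@EY*1000;z=q[:,2]*1000
    for n,c,r in(("slide",(-60,0,63),11.5),("bar",(-26,-157,290.6),12.5),("bar_down",(-26,-121,240),12.5),("lever",(58,14,208),10.5)):
        m=(np.hypot(a-c[0],b-c[1])<r+6)&(z>c[2]-2)&(z<c[2]+r+4);Q=np.c_[a,b,z][m]
        if len(Q)<15: continue
        s=least_squares(lambda v:np.linalg.norm(Q-v,axis=1)-r,c,loss="soft_l1");print(nm,n,len(Q),s.x.round(1))
E
python3 l.py
python3 -m handwheel '[{"grip":0.5,"travel":[0,0,0],"twist":0.15},{"grip":0.5,"travel":[0,0,0],"twist":0.15},{"grip":0.5,"travel":[0,0,0],"twist":0.15},{"grip":0.5,"travel":[0,0,0],"twist":0.15},{"grip":0.5,"travel":[0,0,0],"twist":0.15},{"grip":0.5,"travel":[0,0,0],"twist":0.15},{"grip":0.5,"travel":[0,0,0],"twist":0.15},{"grip":0.5,"travel":[0,0,0],"twist":0.15},{"grip":0.5,"travel":[0,0,0],"twist":0.15},{"grip":0.5,"travel":[0,0,0],"twist":0.15}]' 40; python3 -m handwheel '[{"grip":0.5,"travel":[0,0,0],"twist":0.07},{"grip":0.5,"travel":[0,0,0],"twist":0}]'; python3 -c "
from h import *
go(.4317,-.4747,.35,-30.4)"
```

```text
top slide 63 [-59.3   1.6  62.6]
top bar 135 [ -24.8 -154.5  290.2]
top bar_down 16 [ -35.4 -127.7  246.3]
top lever 71 [ 59.1  14.5 207.7]
side slide 45 [-60.4  -0.5  63.3]
side lever 40 [ 57.   13.3 208.6]
clock: 59.45
position: [0.5391, -0.1643, 0.3576]
eef_rot: [-1.539, 0.367, -0.366]
ft_force: [-0.4, 0.1, 0.3]
finger_gap: 0.0428
clock: 59.65
position: [0.5391, -0.1643, 0.3576]
eef_rot: [-1.53, 0.418, -0.417]
ft_force: [-0.0, 0.1, 0.6]
finger_gap: 0.0427
t 59.65 pos [ 0.5391 -0.1643  0.3576] gap 0.0427 F [-0.   0.1  0.6] j7 -0.43
  -> target [ 0.4317 -0.4747  0.35  ] twist -0.002 shift cm [  6.44   0.75 -32.21]
```

```bash
python3 -m handwheel '[{"grip":0.5,"travel":[0.4,0,-2],"twist":0},{"grip":0.5,"travel":[0.8,0,-4],"twist":0},{"grip":0.5,"travel":[0.8,0,-4],"twist":0},{"grip":0.5,"travel":[0.8,0,-4],"twist":0},{"grip":0.5,"travel":[0.8,0,-4],"twist":0},{"grip":0.5,"travel":[0.8,0,-4],"twist":0},{"grip":0.5,"travel":[0.8,0,-4],"twist":0},{"grip":0.5,"travel":[0.8,0,-4],"twist":0},{"grip":0.5,"travel":[0.4,0.7,-2.2],"twist":0},{"grip":0.5,"travel":[0,0,0],"twist":0}]';python3 -m handwheel '[{"grip":0.5,"travel":[0,0,0],"twist":0}]'; python3 -c "
from h import *
go(.4317,-.4747,.293,-30.4)"
```

```text
clock: 60.65
position: [0.4286, -0.4774, 0.3485]
eef_rot: [-1.529, 0.421, -0.417]
ft_force: [-0.2, 0.3, -0.1]
finger_gap: 0.0423
clock: 60.75
position: [0.4314, -0.4735, 0.3501]
eef_rot: [-1.529, 0.415, -0.415]
ft_force: [-0.2, 0.9, 0.4]
finger_gap: 0.043
t 60.75 pos [ 0.4314 -0.4735  0.3501] gap 0.043 F [-0.2  0.9  0.4] j7 0.1
  -> target [ 0.4317 -0.4747  0.293 ] twist 0.001 shift cm [ 0.09  5.71 -0.09]
```

```bash
python3 -m handwheel '[{"grip":0.5,"travel":[0.1,2,-0.1],"twist":0},{"grip":0.5,"travel":[0,2,0],"twist":0},{"grip":0.5,"travel":[0,1.4,0],"twist":0},{"grip":0.5,"travel":[0,0.3,0],"twist":0},{"grip":0.5,"travel":[0,0,0],"twist":0},{"grip":0,"travel":[0,0,0],"twist":0},{"grip":0,"travel":[0,0,0],"twist":0},{"grip":0,"travel":[0,0,0],"twist":0},{"grip":0,"travel":[0,0,0],"twist":0}]' 60; python3 -c "
from h import *
go(.4317,-.4747,.293,-30.4)"
```

```text
clock: 61.65
position: [0.4312, -0.4756, 0.2951]
eef_rot: [-1.531, 0.416, -0.417]
ft_force: [-5.0, 2.4, 5.4]
finger_gap: 0.0217
t 61.65 pos [ 0.4312 -0.4756  0.2951] gap 0.0217 F [-5.   2.4  5.4] j7 0.1
  -> target [ 0.4317 -0.4747  0.293 ] twist -0.001 shift cm [-0.    0.21  0.1 ]
```

```bash
python3 -m handwheel '[{"grip":0,"travel":[0,-0.4,-0.1],"twist":0},{"grip":0,"travel":[0,-0.5,-0.3],"twist":0},{"grip":0,"travel":[0,-0.4,-0.2],"twist":0},{"grip":0,"travel":[0,0,0],"twist":0},{"grip":0,"travel":[0,0,0],"twist":0}]'; python3 -c "
from h import *
go(*mill(-26,-120),.3095,-30.4)
go(*mill(-26,-162.4),.305,-30.4,1)"
```

```text
clock: 62.15
position: [0.4283, -0.4805, 0.3068]
eef_rot: [-1.53, 0.416, -0.416]
ft_force: [-0.7, 1.9, -3.4]
finger_gap: 0.0216
t 62.15 pos [ 0.4283 -0.4805  0.3068] gap 0.0216 F [-0.7  1.9 -3.4] j7 0.11
  -> target [ 0.4496 -0.4434  0.3095] twist -0.001 shift cm [-0.04 -0.27  4.28]
  -> target [ 0.4281 -0.48    0.305 ] twist -0.001 shift cm [-0.04  0.18  0.04]
```

```bash
python3 -m handwheel '[{"grip":0,"travel":[0,-0.25,1.4],"twist":0},{"grip":0,"travel":[0,-0.2,1.4],"twist":0},{"grip":0,"travel":[0,0,1.4],"twist":0},{"grip":0,"travel":[0,0,0.1],"twist":0},{"grip":0,"travel":[0,0,0],"twist":0},{"grip":0,"travel":[0,0,0],"twist":0}]'; python3 -c "
from h import *
go(*mill(-26,-120),.243,-30.4)"
```

```text
clock: 62.75
position: [0.4498, -0.4439, 0.3114]
eef_rot: [-1.531, 0.417, -0.417]
ft_force: [-1.6, 0.6, -4.1]
finger_gap: 0.0214
t 62.75 pos [ 0.4498 -0.4439  0.3114] gap 0.0214 F [-1.6  0.6 -4.1] j7 0.04
  -> target [ 0.4496 -0.4434  0.243 ] twist -0.001 shift cm [-0.05  6.84  0.03]
```

```bash
python3 -m handwheel '[{"grip":0,"travel":[0,1,0],"twist":0},{"grip":0,"travel":[0,1.2,0],"twist":0},{"grip":0,"travel":[0,0,0],"twist":0}]';python3 -m handwheel '[{"grip":0,"travel":[0,1.2,0],"twist":0},{"grip":0,"travel":[0,1.2,0],"twist":0},{"grip":0,"travel":[0,1.2,0],"twist":0},{"grip":0,"travel":[0,0.7,0],"twist":0},{"grip":0,"travel":[0,0.4,0],"twist":0},{"grip":0,"travel":[0,0,0],"twist":0}]'; python3 -c "
from h import *
go(*mill(-26,-120),.243,-30.4)"
```

```text
clock: 63.05
position: [0.4497, -0.4437, 0.2872]
eef_rot: [-1.529, 0.418, -0.416]
ft_force: [-0.8, -0.8, -4.9]
finger_gap: 0.0219
clock: 63.65
position: [0.4503, -0.4438, 0.2443]
eef_rot: [-1.532, 0.415, -0.418]
ft_force: [-7.3, 3.2, 9.3]
finger_gap: 0.0215
t 63.65 pos [ 0.4503 -0.4438  0.2443] gap 0.0215 F [-7.3  3.2  9.3] j7 0.03
  -> target [ 0.4496 -0.4434  0.243 ] twist -0.001 shift cm [-0.08  0.13 -0.01]
```

Guard is down on its stop (Fz reversed to +9 N). Release, retreat and check everything.

```bash
python3 -m handwheel '[{"grip":0,"travel":[0,0,0],"twist":0},{"grip":0.45,"travel":[0,0,0],"twist":0},{"grip":0.45,"travel":[0,0,0],"twist":0},{"grip":0.45,"travel":[0,-1.5,0],"twist":0},{"grip":0.45,"travel":[0,-3,0],"twist":0},{"grip":0.45,"travel":[0,-4,0],"twist":0},{"grip":0.45,"travel":[0,-4,3],"twist":0},{"grip":0.45,"travel":[-2,0,4.5],"twist":0},{"grip":0.45,"travel":[-2,0,4.5],"twist":0},{"grip":0.45,"travel":[-2,0,4.5],"twist":0}]';python3 -m handwheel '[{"grip":0.45,"travel":[-2,0,4.5],"twist":0},{"grip":0.45,"travel":[-2,0,4.5],"twist":0},{"grip":0.45,"travel":[-2,0,4],"twist":0},{"grip":0.45,"travel":[-2,0,3],"twist":0},{"grip":0.45,"travel":[0,0,0],"twist":0},{"grip":0.45,"travel":[0,0,0],"twist":0}]';python3 l.py;python3 m.py v10|grep -e pot -e cover
```

```text
clock: 64.65
position: [0.4826, -0.2685, 0.3689]
eef_rot: [-1.531, 0.414, -0.417]
ft_force: [0.0, -0.4, 0.4]
finger_gap: 0.038
clock: 65.25
position: [0.4943, -0.0915, 0.3686]
eef_rot: [-1.532, 0.413, -0.416]
ft_force: [-0.2, -1.2, 0.6]
finger_gap: 0.0383
top slide 68 [-59.5   0.5  62.4]
top bar_down 118 [ -24.9 -122.2  239.1]
top lever 73 [ 58.8  14.5 207.6]
side slide 43 [-60.4  -0.   62.7]
side lever 41 [ 57.3  13.4 208.7]
top pot_0 0.32 circ [ 449.3 -444.2] r 10.1 h 0.2515 mill [ -25.8 -120.8]
side pot_0 0.34 circ [ 475.5 -319.7] r 10.7 h 0.074 mill [-66.2  -0.2]
```

View pics/v10s.png

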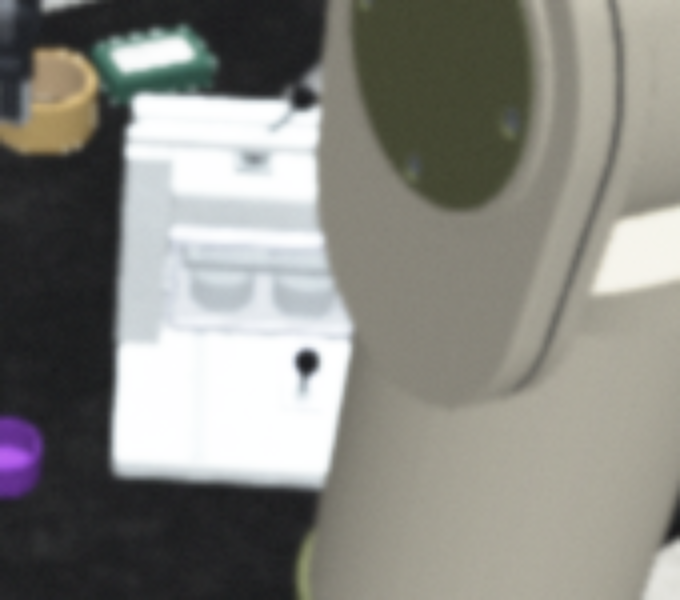

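View pics/v10.png

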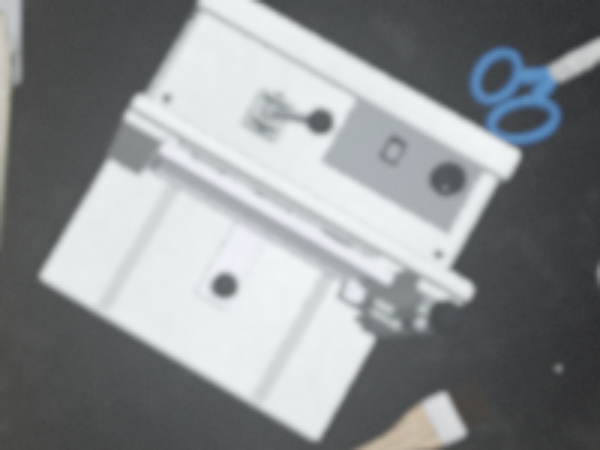

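```bash
python3 -m handwheel '[{"grip":0.45,"travel":[0,0,0],"twist":0},{"grip":0.45,"travel":[0,0,0],"twist":0}]'; python3 -c "
from h import *
print(ctrl.sign_off())"
```

```text
clock: 65.85
position: [0.494, -0.0924, 0.3673]
eef_rot: [-1.53, 0.416, -0.416]
ft_force: [0.1, 0.1, -0.4]
finger_gap: 0.0381
the job is handed in; nothing more can be done
None
```

The mill is ready for its cleaning run, and I handed the job in at 65.9 s. I hooked the guard up and pulled the slide out. All three steel pots went into nests of their own, each with a cover. Then I pushed the slide home, swung the lever over, and unhooked and lowered the guard. I didn't touch the purple and turquoise look-alikes or the tweezers, brush and vial.

**Last checks:**
- **Slide:** the knob is at mill x ≈ -60, so it is home; I had pushed it against its stop.
- **Lever:** the knob is at y ≈ 14 and z ≈ 208, which matches 1.2 rad with the foot down.
- **Guard:** the bar knob is upright at z ≈ 239, so the guard is right down.
- **Covers:** before I pushed the slide in, the middle and right discs measured 0.0645 m high against 0.065 m expected. The left one measured 0.066 m, in the side view only. I didn't check their tilt separately, and after the lever was swung only two pots could still be seen through the guard.

**What went wrong along the way:**
- **Slide short of its stop:** the first pull seems to have left it about 2 mm short, and setting down the second pot pushed it about 4 mm towards home. I dragged it back out to its stop with that pot. By the last cover, the top camera suggested it had crept in 2–3 mm again.
- **Cover moved:** the last cover shifted about 3 cm before I reached it, so I measured it again and picked it up at its new place.
- **Camera differences:** the two cameras disagreed by 2–3 mm, so I mostly averaged them or checked them against where the gripper made contact.

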